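Fill the chip carrier

TASK

Finish packing the small blue carrier box: the chip box with the white lid and black base that lies flat on the bench goes in on edge, clasp upward, in line with the two already there, and the red-capped vial goes in upright in the free space beside the black-capped one. First stand the chip box on its edge on the bench, well away from the carrier, and let go of it; then take it again by its top and pack it. Everything already in the carrier must end up still standing in it, and leave the white-capped vial, the loupe and the tweezers alone.

Things in the scene. Friction and masses are not known exactly. Their poses are not given: they have to be found in the camera images.
- carrier: blue open box fixed to the bench, 66 mm along its x, 91 mm along its y, 34 mm high; walls 3 mm, floor 4 mm (inside 60 x 85 mm, 30 mm deep). Origin at the centre of its underside, z up.
- carrier_floor (a point): centre of the carrier's inner floor, 4 mm above the bench. Along its y, from -y to +y: black chip box on edge, white chip box on edge, a gap about 20 to 23 mm wide for the third chip box, then a row of vials against the +y wall: the black-capped one in the -x corner, the +x corner free for the red-capped one
- chip_box: chip box to pack, white lid on black base, starts flat, lid up: body 54 x 54 mm, 16 mm thick (clasp tab on one edge adds 5 mm); origin at the centre of its underside, own z towards its lid, own -x towards the clasp edge, own y along the clasp edge. On edge, clasp up, its origin is 27 mm above what it stands on and its own x points down; 34 g or so
- chip_box_center (a point): middle of that chip box, 8 mm above its origin along its own z
- packed_black: black chip box standing on edge, clasp up, in the carrier: body 54 x 54 mm, 16 mm thick (clasp tab on one edge adds 5 mm); origin at the centre of its underside, own z towards its lid, own -x towards the clasp edge, own y along the clasp edge
- packed_white: all-white chip box standing on edge, clasp up, in the carrier: body 54 x 54 mm, 16 mm thick (clasp tab on one edge adds 5 mm); origin at the centre of its underside, own z towards its lid, own -x towards the clasp edge, own y along the clasp edge
- red_cap_vial: vial with red cap to pack, standing: body 24 mm diameter to 42 mm high, cap 20.6 mm diameter from there to 54 mm; origin at the centre of its underside, z up
- black_cap_vial: vial with black cap in the carrier: body 28 mm diameter to 32 mm high, cap 24 mm diameter to 41 mm; origin at the centre of its underside, z up
- white_cap_vial: bystander: vial with white cap, 24 mm diameter, 47 mm high; origin at the centre of its underside
- loupe: bystander: black eye loupe, 38 mm diameter, 35 mm high; origin at the centre of its underside
- tweezers: bystander: steel tweezers lying flat, 121 x 12 x 9 mm, long along own x; origin at the centre of the underside

How it is judged (in metres and radians):
On the way:
1. the chip box stands on its edge on the bench, clasp up, more than 10 cm from the carrier, and the fingers have let go of it (height (world z) of chip_box between 0.024 and 0.031 m and angle between chip_box's own x axis and vertical above 2.96 rad and horizontal distance between chip_box and carrier above 0.1 m and contact force between chip_box and the arm below 0.05 N and contact force between chip_box and the fingers below 0.05 N and linear speed of chip_box below 0.02 m/s and angular speed of chip_box below 0.3 rad/s), for 0.2 s.
At the end, for the whole second after the job is handed in: All three chip boxes stand on edge on the carrier's floor, clasp up (within 10 degrees), inside its walls, and both the red- and the black-capped vial stand upright (within 10 degrees) on its floor inside the walls; all at rest (z of chip_box in the frame of carrier between 0.028 and 0.035 m and angle between each of chip_box, packed_black, packed_white's own x axis and vertical above 2.96 rad and linear speed of each of chip_box, packed_black, packed_white, red_cap_vial, black_cap_vial below 0.02 m/s and angular speed of each of chip_box, packed_black, packed_white, red_cap_vial, black_cap_vial below 0.3 rad/s and x of chip_box_center in the frame of carrier between -0.007 and 0.007 m and y of chip_box_center in the frame of carrier between -0.038 and 0.038 m and z of packed_black in the frame of carrier between 0.028 and 0.035 m and x of packed_black in the frame of carrier between -0.007 and 0.007 m and y of packed_black in the frame of carrier between -0.044 and 0.044 m and z of packed_white in the frame of carrier between 0.028 and 0.035 m and x of packed_white in the frame of carrier between -0.007 and 0.007 m and y of packed_white in the frame of carrier between -0.044 and 0.044 m and z of red_cap_vial in the frame of carrier between 0.001 and 0.008 m and angle between each of red_cap_vial, black_cap_vial's own z axis and vertical below 0.18 rad and x of red_cap_vial in the frame of carrier between -0.023 and 0.023 m and y of red_cap_vial in the frame of carrier between -0.036 and 0.036 m and z of black_cap_vial in the frame of carrier between 0.001 and 0.008 m and x of black_cap_vial in the frame of carrier between -0.021 and 0.021 m and y of black_cap_vial in the frame of carrier between -0.034 and 0.034 m); the robot touches nothing.
It fails at once if white-capped vial moved by more than 20 mm (distance of white_cap_vial from where it was at the start of the episode above 0.02 m).
It fails at once if loupe moved by more than 20 mm (distance of loupe from where it was at the start of the episode above 0.02 m).
It fails at once if tweezers moved by more than 20 mm (distance of tweezers from where it was at the start of the episode above 0.02 m).
It also fails if it takes over 72 s, if anything falls off the work surface, if the arm or the gripper's body presses on something with over 40 N, if the wrist force passes 120 N, or if a joint passes its speed limit or range.

ROBOT

A 6-joint arm with a two-finger parallel gripper is mounted at the origin on a cart in front of the work surface, level with it; the furniture and walls round the work are solid. World frame = base frame: x ahead of the robot, y to its left, z up, the work surface at z = 0. Lengths are in mm, angles in rad, forces in N, time in s.
With the tool pointing down it reaches from about 275 to 750 mm from the base axis. Payload 10.2 kg.
Tool frame: the origin (TCP) lies midway between the tips of the shut fingers; the grasp point (between the pads) lies 19 mm behind it; z points along the fingers, y is the line along which they close (so a half turn about z gives the same grasp; the last joint's range is limited). The gripper opens to 85 mm and grips with 20 to 120 N. Pads are 22 mm wide; open, the fingers measure 114 mm over their backs; the gripper's body (76 mm by 85 mm) begins 54 mm behind the grasp point. The pads swing forward as they close: fully open they stand 13 mm farther back than shut.
Start: joints at [-1.432, 0.313, 1.498, -0, 1.331, -0.223], TCP at [185.816, -491.023, 194.994] pointing down, gripper open.
Joint ranges: [-2.94, 2.94], [-0.97, 2.17], [0.19, 2.56], [-1.23, 4.37], [0.02, 3.11], [-2.88, 2.88]. Speed limits (rad/s): [2.39, 2.39, 3.01, 3.14, 3.14, 3.14].

INTERFACE

Orientations are given as a unit quaternion [w, x, y, z].
In Python, from rig import ctrl, capture, camera_info gives the robot as it stands.
- The arm moves only by the tool apply_moves, never from a script. Its argument "targets" is a list of rows, each a list of 3 entries, a list of its own where there are three numbers: the finger opening in mm, from 0 to 85.4, then the shift along the world's x, y, z in mm, then the turn, a rotation vector about the world's x, y, z in degrees. In form: [[grip, [dx, dy, dz], [rx, ry, rz]], ...]. A call has 1 to 20 rows; each row is the pose to reach, as a shift and turn from the pose commanded when the call began; what a row does not reach only later rows make up. A row lasts 1/10 s, in which the tool goes at most 50 mm and 8.59 degrees, less where a joint would pass 70% of its speed; a pose out of reach is approached as far as the arm can. A call with a gripper value outside its range is refused whole. The fingers move at their own pace and stop on an object; "squeeze" is the grip in N (left out, the last holds). Time passes only in rows, so rows that repeat a pose let the fingers close. It gives the time, the measured TCP pose, the force, the opening and the grip force at its end, in the units of the state.
- ctrl.sense(): the state, without advancing time (a new reading comes with each control period).
- capture(name): name is "scene" or "top" or "wrist"; returns (picture, depth): 384x512x3 uint8, blue, green, red; 384x512 float32, mm along the optical axis (not along the pixel's ray), 0 where there is no reading.
- camera_info(name): a dict with "vfov" (degrees; the focal length in pixels is half the picture's height over the tangent of half this angle, whatever the lens; pixels are square), "cx", "cy" (the principal point, pixels), "extrinsics" (4x4, takes a point from camera to world coordinates). Camera axes: x right, y down, z forward; pixel columns grow to the right and rows downward; lengths in mm; the calibration is good to about 2 mm. The wrist camera is an equidistant fisheye: a pixel r from the principal point sees the ray r / f radians off the axis. A picture is of the moment at which its call begins: read the wrist's pose just before it. camera_info takes no time and is no camera call; for the wrist camera it gives the pose at the moment of the call.
- ctrl.finish_job(): hands the job in; it is judged then, once.
The state is a dict: "time_s": time; "joints": joint angles; "dq": joint speeds; "tau": joint torques, N m; "eef_pos": TCP position; "ee_rot": TCP orientation; "force": force on the tool from outside, world axes, zero at the start; "wrist_torque": the same for the moment, N m; "grip_width": opening from 0.0 (shut) to 1.0 (fully open); "grip_force": force on a finger pad.
Only numpy, scipy, OpenCV 4.12 (cv2) and the standard library are available. Lean on these libraries where they do the work, as an engineer would, in place of code of your own. Each camera call takes 0.05 s, during which the arm holds its last target. There are 200 camera calls.

## Working session

There is one attempt and no reset: what is moved stays moved. The work goes in short steps, Python scripts to look and compute and a tool call to move; the robot and the scene stay as the last step left them, time stands still between calls to the robot, and variables do not carry over. Pictures are saved under pics/ and viewed, at most 10 in all, crops included, and the job is handed in when it is done.

Besides the shell and the picture viewer there is one more tool, called after "Emit:" as a command line: name --argument value ..., lists and objects as JSON in quotes. apply_moves: Moves the arm, as the interface text tells. Its arguments: {"type":"object","properties":{"targets":{"type":"array","items":{"type":"array"}},"squeeze":{"type":"number"}},"required":["targets"]}

```bash
ls; mkdir -p pics; python3 - <<'E'
from rig import ctrl,capture,camera_info
import cv2,numpy as np
print(ctrl.sense())
for n in("scene","top"):
    p,d=capture(n); cv2.imwrite(f"pics/{n}0.png",p); np.save(f"pics/{n}0.npy",d)
    i=camera_info(n); print(n,i['vfov'],i['cx'],i['cy'],np.round(i['extrinsics'],3).tolist())
a=np.vstack([cv2.imread("pics/scene0.png"),cv2.imread("pics/top0.png")])
E
```

```text
pics
{'time_s': 0.0, 'joints': array([-1.43239550e+00,  3.13417901e-01,  1.49843621e+00,  2.56054824e-05,
        1.33100393e+00, -2.23431678e-01]), 'dq': array([-0.00033607,  0.00076962,  0.00164346, -0.00057518, -0.00016765,
       -0.00148397]), 'tau': array([-1.20981902e-03, -4.12269759e+01, -2.59738719e+01, -2.22146587e-04,
        4.20605953e-03, -9.22429450e-06]), 'eef_pos': array([ 185.78138979, -490.70719725,  194.45186091]), 'ee_rot': array([-6.31594958e-04,  9.83679595e-01,  1.79927911e-01,  3.93144609e-05]), 'force': array([-0.35016853, -0.76116488,  0.12405601]), 'wrist_torque': array([0.08124559, 0.02960392, 0.03630737]), 'grip_force': 0.0, 'grip_width': 0.9991296355989578}
scene 44.196218540533394 256.9117123350136 184.55723127949256 [[-0.75, -0.426, 0.506, -161.7], [-0.662, 0.475, -0.58, 806.693], [0.007, -0.77, -0.638, 962.768], [0.0, 0.0, 0.0, 1.0]]
top 44.83353513155076 248.07166486427525 185.01705350420215 [[0.025, -0.996, 0.09, 405.937], [-1.0, -0.025, 0.008, -16.265], [-0.006, -0.09, -0.996, 1448.82], [0.0, 0.0, 0.0, 1.0]]
```

View pics/scene0.png

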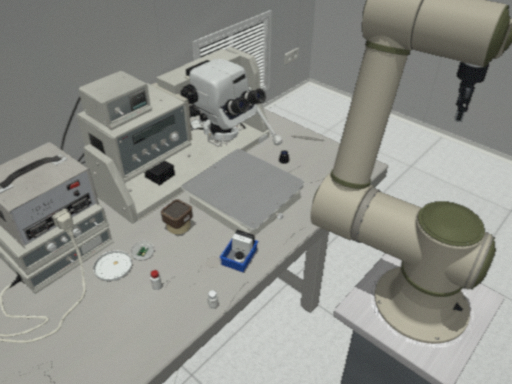

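View pics/top0.png

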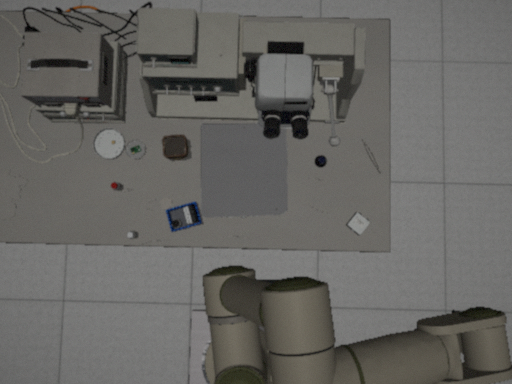

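Top view: carrier at (184,217), red vial (117,187), white vial (131,235), chip box (358,223), loupe (320,161), tweezers (371,155). The scene view shows the carrier at (240,250), the red vial at (156,280) and the white vial at (213,300); the chip box is out of sight.

```bash
cat > h.py <<'E'
import numpy as np,cv2
from rig import ctrl,capture,camera_info
def ray(info,u,v,fish=False):
    f=192/np.tan(np.radians(info['vfov'])/2); x,y=u-info['cx'],v-info['cy']
    if fish:
        r=np.hypot(x,y); t=r/f; d=np.array([x/r*np.sin(t),y/r*np.sin(t),np.cos(t)]) if r>1e-9 else np.array([0,0,1.])
    else: d=np.array([x/f,y/f,1.])
    E=np.array(info['extrinsics']); return E[:3,3],E[:3,:3]@d
def onz(info,u,v,z,fish=False):
    o,d=ray(info,u,v,fish); return o+d*(z-o[2])/d[2]
def proj(info,P,fish=False):
    E=np.array(info['extrinsics']); c=(np.asarray(P,float)-E[:3,3])@E[:3,:3]
    f=192/np.tan(np.radians(info['vfov'])/2)
    r=np.hypot(c[...,0],c[...,1]); k=f*(np.arctan2(r,c[...,2])/r if fish else 1/c[...,2])
    return np.stack([info['cx']+k*c[...,0],info['cy']+k*c[...,1]],-1)
def meet(rays):
    A=np.zeros((3,3));b=np.zeros(3)
    for o,d in rays:
        d=d/np.linalg.norm(d);M=np.eye(3)-np.outer(d,d);A+=M;b+=M@o
    p=np.linalg.solve(A,b); return p,[float(np.linalg.norm(np.cross(p-o,d/np.linalg.norm(d)))) for o,d in rays]
E
python3 - <<'E'
from h import *
i=camera_info("top");d=np.load("pics/top0.npy")
for n,u,v,z in[("carrier",184,217,20),("red",117,187,54),("white",131,235,47),("chip",358,223,16),("loupe",320,161,35),("tweez",371,155,9)]:
    o,r=ray(i,u,v); print(n,onz(i,u,v,z).round(),(o+r*d[v,u]).round())
w=camera_info("wrist");print(w['vfov'],w['cx'],w['cy'],np.round(w['extrinsics'],3).tolist())
p=cv2.imread("pics/top0.png")
a=cv2.resize(p[175:260,95:225],None,fx=6,fy=6,interpolation=2)[:510]
cv2.imwrite("pics/c1.png",a[:300*2,:780])
p,_=capture("wrist");cv2.imwrite("pics/w0.png",p)
E
```

```text
carrier [432. 189.  20.] [432. 191.   4.]
red [516. 390.  54.] [517. 391.  49.]
white [373. 342.  47.] [373. 342.  48.]
chip [ 427. -345.   16.] [ 427. -345.   16.]
loupe [ 613. -223.   35.] [ 613. -223.   38.]
tweez [ 640. -386.    9.] [ 640. -386.   10.]
65.70646984690485 258.31257084800325 191.21028861801128 [[0.355, -0.884, -0.303, 263.976], [-0.935, -0.336, -0.114, -460.388], [-0.001, 0.324, -0.946, 374.021], [0.0, 0.0, 0.0, 1.0]]
```

View pics/w0.png

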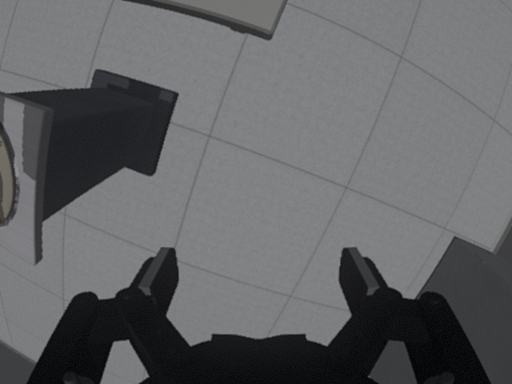

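The wrist view shows only the floor and the bench edge (top left). I'll move over the chip box.

Emit:
apply_moves --targets '[[85,[45,30,10],[0,0,0]],[85,[90,60,20],[0,0,0]],[85,[135,90,20],[0,0,0]],[85,[180,110,20],[0,0,0]],[85,[220,125,20],[0,0,0]],[85,[220,125,20],[0,0,0]],[85,[220,125,20],[0,0,0]]]'

```text
time_s: 0.85
eef_pos: [406.5, -365.3, 214.5]
ee_rot: [-0.0, 0.983, 0.181, -0.0]
force: [0.1, -0.2, 0.3]
grip_width: 0.999
grip_force: 0.0
```

```bash
python3 - <<'E'
from h import *
import pickle
s=ctrl.sense();i=camera_info("wrist");p,d=capture("wrist");cv2.imwrite("pics/w1.png",p);pickle.dump((i,d),open("pics/w1.pkl","wb"))
print(s['eef_pos'],s['ee_rot'],s['time_s'],proj(i,[427,-345,16],True))
E
```

```text
[ 406.52787131 -365.28256978  214.53551024] [-3.43526875e-04  9.83464401e-01  1.81101048e-01 -2.52943372e-04] 0.85 [249.96445736 138.01793154]
```

View pics/w1.png

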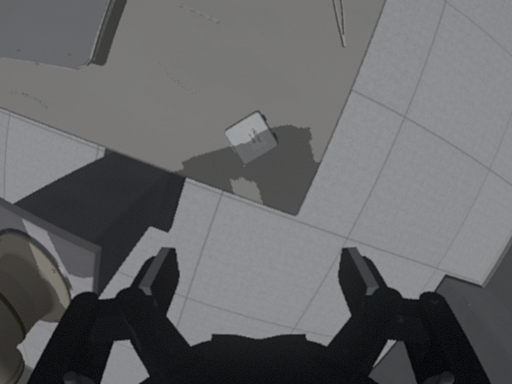

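Chip box at (250,138) in the wrist view, with corners about (258,111), (278,139), (247,163), (225,134). The clasp is not clear yet, so I'll get closer.

Emit:
apply_moves --targets '[[85,[0,0,-40],[0,0,0]],[85,[-5,0,-80],[0,0,0]],[85,[-5,0,-115],[0,0,0]],[85,[-5,0,-115],[0,0,0]],[85,[-5,0,-115],[0,0,0]]]'

```text
time_s: 1.4
eef_pos: [400.2, -367.1, 101.1]
ee_rot: [0.0, 0.984, 0.179, 0.0]
force: [0.0, 0.5, 0.8]
grip_width: 0.993
grip_force: 0.0
```

```bash
python3 - <<'E'
from h import *
import pickle
s=ctrl.sense();i=camera_info("wrist");p,d=capture("wrist");cv2.imwrite("pics/w2.png",p);pickle.dump((i,d),open("pics/w2.pkl","wb"))
c=proj(i,[427,-345,16],True);print(s['eef_pos'],s['time_s'],c)
def crop(p,c,k,h=60):
    x,y=int(max(c[0]-h,0)),int(max(c[1]-h,0)); print(x,y); q=p[y:y+2*h,x:x+2*h]; q=cv2.resize(q,None,fx=k,fy=k,interpolation=2); return cv2.convertScaleAbs(q,alpha=1.4,beta=10)
a=crop(p,c,6,50)
j=pickle.load(open("pics/w1.pkl","rb"))[0]
b=crop(cv2.imread("pics/w1.png"),proj(j,[427,-345,16],True),6,50)
cv2.imwrite("pics/w2c.png",np.hstack([a[:,100:500],b[:,100:500]]))
E
```

```text
[ 400.22579689 -367.0778042   101.093171  ] 1.4 [246.7857871  149.85122481]
196 99
199 88
```

View pics/w2c.png

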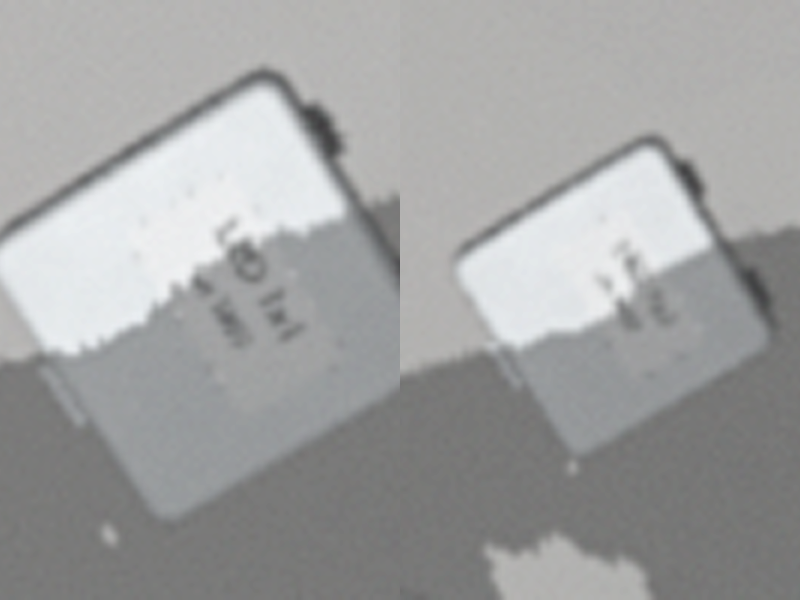

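The tab (clasp) is on the box's left edge in the crop (left panel about (60,390)); two black hinge knuckles are on the right edge. I'll take the box pose from the depth in both views.

```bash
cat >> h.py <<'E'
def cloud(info,d,fish=False):
    v,u=np.mgrid[0:384,0:512].astype(float);f=192/np.tan(np.radians(info['vfov'])/2);x,y=u-info['cx'],v-info['cy']
    if fish:
        r=np.hypot(x,y)+1e-9;t=np.tan(r/f)/r; c=np.stack([x*t*d,y*t*d,d],-1)
    else: c=np.stack([x/f*d,y/f*d,d],-1)
    E=np.array(info['extrinsics']); P=c@E[:3,:3].T+E[:3,3]; P[d==0]=np.nan; return P
E
python3 - <<'E'
from h import *
import pickle
for n in("w1","w2"):
    i,d=pickle.load(open(f"pics/{n}.pkl","rb"));P=cloud(i,d,True)
    near=np.hypot(P[...,0]-427,P[...,1]+345)<60
    print("bench",np.nanmedian(P[...,2][near&(P[...,2]<8)]))
    m=near&(P[...,2]>11)&(P[...,2]<25); q=P[m]
    print(n,m.sum(),np.median(q[:,2]),cv2.minAreaRect(q[:,:2].astype(np.float32)), cv2.boxPoints(cv2.minAreaRect(q[:,:2].astype(np.float32))).round(1).tolist())
# pixel check: lid corners by eye
i1=pickle.load(open("pics/w1.pkl","rb"))[0];i2=pickle.load(open("pics/w2.pkl","rb"))[0]
a=lambda px,py:(196+(px+100)/6-.4,99+py/6-.4)
b=lambda px,py:(199+(px-400+100)/6-.4,88+py/6-.4)
for n,A,B in[("left",a(-5,245),b(453,265)),("bottom",a(165,522),b(580,455)),("top",a(272,78),b(655,142)),("clasp",a(62,390),b(512,362)),("text",a(250,245),b(632,265))]:
    p,e=meet([ray(i2,*A,True),ray(i1,*B,True)]);print(n,p.round(1),np.round(e,1),onz(i2,*A,16,True).round(1))
E
```

```text
bench 0.6389704228899404
w1 1630 16.403049992018737 ((426.4084777832031, -345.1802978515625), (52.388301849365234, 55.5587272644043), 52.69832992553711) [[388.3999938964844, -349.20001220703125], [432.6000061035156, -382.8999938964844], [464.3999938964844, -341.20001220703125], [420.20001220703125, -307.5]]
bench 0.6361590668553276
w2 3223 16.47467821809812 ((427.33697509765625, -346.01458740234375), (52.56992721557617, 57.38555145263672), 52.50669479370117) [[388.6000061035156, -349.3999938964844], [434.1000061035156, -384.29998779296875], [466.1000061035156, -342.6000061035156], [420.6000061035156, -307.70001220703125]]
left [ 417.3 -308.5  -20.6] [0.4 0.4] [ 425.  -311.6   16. ]
bottom [ 394.9 -350.5   22.4] [0.3 0.3] [ 392.8 -350.5   16. ]
top [ 451.3 -345.9 -179.5] [0. 0.] [ 462.8 -341.9   16. ]
clasp [ 410.1 -329.6   27.7] [0.7 0.7] [ 407.2 -328.6   16. ]
text [ 429.9 -349.3  -37.2] [0.7 0.7] [ 438.2 -347.7   16. ]
```

Emit:
apply_moves --targets '[[85,[10,5,0],[0,0,8]],[85,[30,17,20],[0,0,122]],[85,[30,17,20],[0,0,122]],[85,[30,17,20],[0,0,122]],[85,[30,17,20],[0,0,122]],[85,[30,17,20],[0,0,122]],[85,[30,17,20],[0,0,122]],[85,[30,17,20],[0,0,122]],[85,[30,17,20],[0,0,122]],[85,[30,17,20],[0,0,122]],[85,[30,17,20],[0,0,122]],[85,[30,17,20],[0,0,122]],[85,[30,17,20],[0,0,122]],[85,[30,17,20],[0,0,122]],[85,[30,17,20],[0,0,122]],[85,[30,17,20],[0,0,122]],[85,[30,17,20],[0,0,122]]]'

```text
time_s: 3.15
eef_pos: [431.1, -349.7, 121.5]
ee_rot: [0.001, 0.32, 0.947, -0.001]
force: [-0.2, -0.4, 0.0]
grip_width: 0.994
grip_force: 0.0
```

Emit:
apply_moves --targets '[[85,[0,0,0],[-24.2,-31.8,0]],[85,[0,0,0],[-24.2,-31.8,0]],[85,[0,0,0],[-24.2,-31.8,0]],[85,[0,0,0],[-24.2,-31.8,0]],[85,[0,0,0],[-24.2,-31.8,0]],[85,[0,0,0],[-24.2,-31.8,0]],[85,[0,0,0],[-24.2,-31.8,0]],[85,[0,0,0],[-24.2,-31.8,0]],[85,[0,0,0],[-24.2,-31.8,0]]]'

```text
time_s: 4.05
eef_pos: [431.4, -349.6, 120.8]
ee_rot: [0.324, 0.3, 0.891, -0.109]
force: [0.0, -0.3, 0.6]
grip_width: 0.997
grip_force: 0.0
```

```bash
python3 - <<'E'
from h import *
import pickle
from scipy.spatial.transform import Rotation as R
s=ctrl.sense();q=s['ee_rot'];M=R.from_quat([q[1],q[2],q[3],q[0]]).as_matrix();print(s['eef_pos'].round(1),s['joints'].round(2),M.round(3).tolist(),s['time_s'])
i=camera_info("wrist");p,d=capture("wrist");cv2.imwrite("pics/w3.png",p);pickle.dump((i,d),open("pics/w3.pkl","wb"))
P=cloud(i,d,True);near=np.hypot(P[...,0]-427,P[...,1]+345)<60
m=near&(P[...,2]>11)&(P[...,2]<25);r=P[m]
if m.sum()>50:print(m.sum(),np.median(r[:,2]),cv2.minAreaRect(r[:,:2].astype(np.float32)))
print(np.nanmedian(P[...,2][near&(P[...,2]<8)]))
E
```

```text
[ 431.4 -349.6  120.8] [-1.02  0.17  2.11  0.89  0.3  -2.73] [[-0.61, 0.605, 0.512], [0.464, 0.796, -0.389], [-0.643, 0.0, -0.766]] 4.05
2907 16.404467578658853 ((425.72711181640625, -344.61328125), (51.76311111450195, 55.77538299560547), 51.953914642333984)
0.6300360553042452
```

```bash
cat > kin.py <<'E'
import numpy as np
from scipy.optimize import least_squares
from scipy.spatial.transform import Rotation as R
def fk(j,g,s=(1,1,1)):
    h,a1,L1,L2,e,lat,d6=g
    A=R.from_euler('z',j[0]);B=A*R.from_euler('y',j[1]);C=B*R.from_euler('y',j[2])
    W=C*R.from_euler('z',s[0]*j[3])*R.from_euler('y',s[1]*j[4])
    p=A.apply([a1,lat,h])+B.apply([0,0,L1])+C.apply([e,0,L2])+W.apply([0,0,d6])
    return p,W*R.from_euler('z',s[2]*j[5])
E
python3 - <<'E'
from kin import *
from rig import ctrl
s=ctrl.sense();q=s['ee_rot'];print(s['joints'].tolist(),s['eef_pos'].tolist(),q.tolist())
D=[([-1.43239550e+00,3.13417901e-01,1.49843621e+00,2.56054824e-05,1.33100393e+00,-2.23431678e-01],[185.78138979,-490.70719725,194.45186091],[-6.31594958e-04,9.83679595e-01,1.79927911e-01,3.93144609e-05]),(s['joints'],s['eef_pos'],q)]
Q=lambda q:R.from_quat([q[1],q[2],q[3],q[0]])
for a in(1,-1):
  for b in(1,-1):
    for c in(1,-1):
      O=[fk(j,np.zeros(7),(a,b,c))[1].inv()*Q(q) for j,_,q in D]; err=(O[0].inv()*O[1]).magnitude()
      if err<.1: print(a,b,c,err,O[0].as_rotvec(),O[1].as_rotvec())
f=lambda g:np.concatenate([fk(j,g,(1,1,1))[0]-p for j,p,_ in D])
r=least_squares(f,[180,0,450,450,0,116,250]);print(r.x.round(1),r.cost)
E
```

```text
[-1.0182084827779496, 0.1699185777732647, 2.114883883975082, 0.8924694639257137, 0.30154931335123814, -2.7279793755466497] [431.3945676775848, -349.5137259062391, 120.68295231520081] [0.3240250704774965, 0.3000841064203235, 0.890522506713762, -0.10921056639449878]
1 1 1 4.19857548609115e-09 [1.80203897e-09 2.87012275e-09 1.57079633e+00] [-6.16573867e-17 -3.69944320e-16  1.57079633e+00]
[180.5  -5.1 455.4 396.3  34.1 116.3 291.6] 4.1736457260469433e-14
```

```bash
cat >> kin.py <<'E'
LO=np.array([-2.94,-.97,.19,-1.23,.02,-2.88]);HI=np.array([2.94,2.17,2.56,4.37,3.11,2.88])
G=None
def tool(xh,tilt,th=None):
    """tool x heading xh (deg) when vertical; then tilt deg so that tool z leans toward heading th"""
    x=np.radians(xh);X=np.array([np.cos(x),np.sin(x),0]);Z=np.array([0,0,-1.]);M=R.from_matrix(np.stack([X,np.cross(Z,X),Z],1))
    if tilt:
        t=np.radians(th);M=R.from_rotvec(np.radians(tilt)*np.array([np.sin(t),-np.cos(t),0]))*M
    return M
def ik(p,M,g,seeds=25):
    best=None;rng=np.random.default_rng(0)
    T=R.from_euler('z',np.pi/2)
    f=lambda j:np.concatenate([(fk(j,g)[0]-p)/100,((fk(j,g)[1]*T).inv()*M).as_rotvec()])
    for k in range(seeds):
        j0=rng.uniform(LO,HI);j0[0]=np.arctan2(p[1],p[0])-.2;j0[1]=.3;j0[2]=1.7
        r=least_squares(f,j0,bounds=(LO,HI))
        if best is None or r.cost<best[0]-1e-9: best=(r.cost,r.x)
        if best[0]<1e-10:break
    return best
E
python3 - <<'E'
from kin import *
D=[([-1.43239550e+00,3.13417901e-01,1.49843621e+00,2.56054824e-05,1.33100393e+00,-2.23431678e-01],[185.78138979,-490.70719725,194.45186091]),([-1.0182084827779496,0.1699185777732647,2.114883883975082,0.8924694639257137,0.30154931335123814,-2.7279793755466497],[431.3945676775848,-349.5137259062391,120.68295231520081])]
F=lambda x:np.array([x[0],0,x[1],x[2],0,x[3],x[4]])
r=least_squares(lambda x:np.concatenate([fk(j,F(x))[0]-p for j,p in D]),[180,450,450,116,250]);print(r.x.round(1),r.cost)
g=F(r.x) if r.cost<20 else np.array([180.5,-5.1,455.4,396.3,34.1,116.3,291.6])
h=142.7
for n,p,M in[("grasp d15 xin",[429,-347,8],tool(h,15,h+180)),("grasp d15 xout",[429,-347,8],tool(h+180,15,h+180)),("grasp d20 xin",[429,-347,8],tool(h,20,h+180)),
  ("in75 box xin",[405,-330,42],tool(h,75,h)),("in75 box xout",[405,-330,42],tool(h+180,75,h)),
  ("in75 ctr xin",[400,20,42],tool(180,75,180)),("in75 ctr xout",[400,20,42],tool(0,75,180)),
  ("lat45 +y",[430,-300,30],tool(90,45,90)),("lat45 -y",[430,-300,30],tool(90,45,-90)),("lat45 +y",[430,-300,30],tool(-90,45,90)),("lat45 -y",[430,-300,30],tool(-90,45,-90))]:
    c,j=ik(np.array(p,float),M,g);print(n,"OK" if c<1e-6 else "NO %.2g"%c,j.round(2))
E
```

```text
[ 78.1 498.4 368.5 118.8 270.2] 6.724644749566762
grasp d15 xin OK [-0.93  0.43  1.93  0.14  0.53 -1.97]
grasp d15 xout OK [-0.93  0.43  1.93  0.14  0.53  1.17]
grasp d20 xin OK [-0.95  0.41  2.    0.25  0.41 -2.08]
in75 box xin OK [-0.83  1.13  0.94 -0.24  2.36 -1.79]
in75 box xout OK [-0.83  1.13  0.94 -0.24  2.36  1.35]
in75 ctr xin OK [-0.15  0.92  1.46 -0.16  2.06 -1.69]
in75 ctr xout OK [-0.15  0.92  1.46 -0.16  2.06  1.45]
lat45 +y OK [-1.03  0.76  1.44  0.37  1.64 -1.14]
lat45 -y NO 0.0025 [-0.53  0.46  2.04 -1.23  0.68  0.5 ]
lat45 +y OK [-1.03  0.76  1.44  0.37  1.64  2.  ]
lat45 -y NO 0.0025 [-0.53  0.46  2.04 -1.23  0.68 -2.64]
```

Emit:
apply_moves --targets '[[85,[-4,3,-10],[5.0,6.6,0]],[85,[-8,6,-20],[10,13.2,0]],[85,[-11.5,9,-50],[15.1,19.9,0]],[85,[-11.5,9,-80],[15.1,19.9,0]],[85,[-11.5,9,-80],[15.1,19.9,0]]]'

```text
time_s: 4.6
eef_pos: [419.6, -340.6, 37.2]
ee_rot: [0.12, 0.317, 0.94, -0.041]
force: [-0.5, -0.3, 0.8]
grip_width: 0.993
grip_force: 0.0
```

Emit:
apply_moves --targets '[[85,[0,0,-20],[0,0,0]],[85,[0,0,-37],[0,0,0]],[85,[0,0,-37],[0,0,0]],[85,[0,0,-37],[0,0,0]]]'

```text
time_s: 5.0
eef_pos: [419.5, -340.3, 3.9]
ee_rot: [0.124, 0.317, 0.939, -0.042]
force: [0.6, 0.8, 0.2]
grip_width: 0.991
grip_force: 0.0
```

```bash
python3 - <<'E'
from kin import *
from h import *
s=ctrl.sense();q=s['ee_rot'];M=R.from_quat([q[1],q[2],q[3],q[0]]).as_matrix();print(s['eef_pos'].tolist(),s['joints'].tolist(),M.round(3).tolist(),s['time_s'],s['force'])
p,d=capture("wrist");cv2.imwrite("pics/w4.png",cv2.convertScaleAbs(p,alpha=1.4,beta=15))
E
```

```text
[419.5053697437716, -340.335499454237, 3.928095756049757] [-0.9390796283587171, 0.46295046155491326, 1.8925385284081304, 0.1428072726298424, 0.5380673017559663, -1.9730376986739553] [[-0.769, 0.606, 0.206], [0.585, 0.796, -0.158], [-0.26, -0.001, -0.966]] 5.0 [0.55398912 0.7570167  0.22582327]
```

View pics/w4.png

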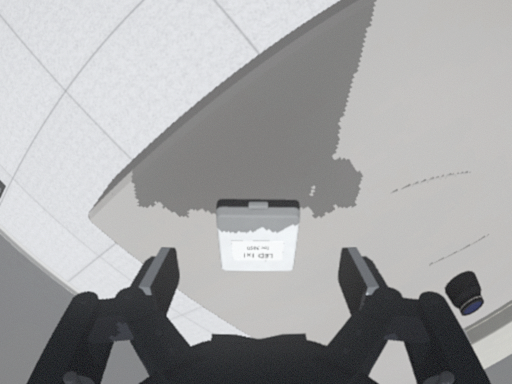

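The box sits centred between the open fingers, with its clasp (258,203) toward the camera. The loupe is far right at (465,292). Closing on the box.

Emit:
apply_moves --targets '[[40,[0,0,0],[0,0,0]],[40,[0,0,0],[0,0,0]],[40,[0,0,0],[0,0,0]],[40,[0,0,0],[0,0,0]],[40,[0,0,0],[0,0,0]],[40,[0,0,0],[0,0,0]],[40,[0,0,0],[0,0,0]],[40,[0,0,0],[0,0,0]]]' --squeeze 40

```text
time_s: 5.85
eef_pos: [419.3, -340.0, 3.0]
ee_rot: [0.123, 0.317, 0.94, -0.042]
force: [0.9, 1.0, -0.1]
grip_width: 0.469
grip_force: 0.0
```

Emit:
apply_moves --targets '[[40,[0,0,20],[0,0,0]],[40,[-5,25,60],[0,0,-8]],[40,[-10,50,100],[0,0,-16]],[40,[-10,60,120],[0,0,-20]],[40,[-10,60,120],[0,0,-20]],[40,[-10,60,120],[0,0,-20]]]'

```text
time_s: 6.45
eef_pos: [409.6, -279.9, 123.2]
ee_rot: [0.115, 0.474, 0.871, -0.063]
force: [0.8, 0.6, -0.8]
grip_width: 0.465
grip_force: 0.0
```

```bash
python3 - <<'E'
from kin import *
from h import *
import pickle
s=ctrl.sense();q=s['ee_rot'];M=R.from_quat([q[1],q[2],q[3],q[0]]).as_matrix();print(s['eef_pos'].tolist(),s['joints'].tolist(),M.round(3).tolist(),s['time_s'],s['force'],s['grip_width'],s['grip_force'])
i=camera_info("wrist");p,d=capture("wrist");cv2.imwrite("pics/w5.png",p);pickle.dump((i,d),open("pics/w5.pkl","wb"))
P=cloud(i,d,True)
# in tool frame
T=(P-s['eef_pos'])@M
m=(abs(T[...,1])<24)&(T[...,0]>-50)&(T[...,0]<60)&(T[...,2]>-25)&(T[...,2]<40)
q=T[m];print(m.sum(),np.percentile(q,[2,50,98],axis=0).round(1))
D=[([-1.43239550e+00,3.13417901e-01,1.49843621e+00,2.56054824e-05,1.33100393e+00,-2.23431678e-01],[185.78138979,-490.70719725,194.45186091]),([-1.0182084827779496,0.1699185777732647,2.114883883975082,0.8924694639257137,0.30154931335123814,-2.7279793755466497],[431.3945676775848,-349.5137259062391,120.68295231520081]),
([-0.9390796283587171,0.46295046155491326,1.8925385284081304,0.1428072726298424,0.5380673017559663,-1.9730376986739553],[419.5053697437716,-340.335499454237,3.928095756049757]),(s['joints'],s['eef_pos'])]
r=least_squares(lambda x:np.concatenate([fk(j,x)[0]-p for j,p in D]),[180.5,-5.1,455.4,396.3,34.1,116.3,291.6]);print(r.x.round(1),r.cost)
np.save("g.npy",r.x)
for n,p,Mt in[("t75",[410,-280,42],tool(122.7,75,122.7)),("t60",[410,-280,100],tool(122.7,60,122.7))]:
    c,j=ik(np.array(p,float),Mt,r.x);print(n,c,j.round(2))
E
```

```text
[409.5807163989921, -279.86722475614266, 123.1848527351345] [-0.8061088456085089, 0.19019300137678982, 1.8887595671142385, -0.06897838070987618, 0.806077942839683, -1.3384000210358213] [[-0.524, 0.84, 0.14], [0.811, 0.543, -0.218], [-0.259, -0.0, -0.966]] 6.45 [ 0.83835427  0.61395328 -0.77299571] 0.4648275111529184 0.0Traceback (most recent call last):
  File "<stdin>", line 10, in <module>
    return _quantile_unchecked(
        a, q, axis, out, overwrite_input, method, keepdims, weights)
    return _ureduce(a,
                    func=_quantile_ureduce_func,
    ...<5 lines>...
                    overwrite_input=overwrite_input,
                    method=method)
    r = func(a, **kwargs)
    result = _quantile(arr,
                       quantiles=q,
    ...<2 lines>...
                       out=out,
                       weights=wgt)
    slices_having_nans = np.isnan(arr[-1, ...])
                                  ~~~^^^^^^^^^
IndexError: index -1 is out of bounds for axis 0 with size 0
```

```bash
python3 - <<'E'
from h import *
import pickle
i,d=pickle.load(open("pics/w5.pkl","rb"));P=cloud(i,d,True)
near=np.hypot(P[...,0]-427,P[...,1]+345)<110
m=near&(P[...,2]>7)&(P[...,2]<60);print(m.sum())
n,l,s,c=cv2.connectedComponentsWithStats(m.astype(np.uint8))
for k in range(1,n):
    if s[k,4]>40: q=P[l==k];print(s[k],np.percentile(q[:,2],[5,50,95]).round(1),cv2.minAreaRect(q[:,:2].astype(np.float32)))
p=cv2.imread("pics/w5.png");cv2.imwrite("pics/w5v.png",cv2.convertScaleAbs(p,alpha=1.4,beta=15))
E
```

```text
2096
[ 209  175   60   52 2096] [10.2 16.5 17.6] ((425.98040771484375, -344.3808898925781), (52.69261169433594, 55.20641326904297), 52.17810821533203)
```

View pics/w5v.png

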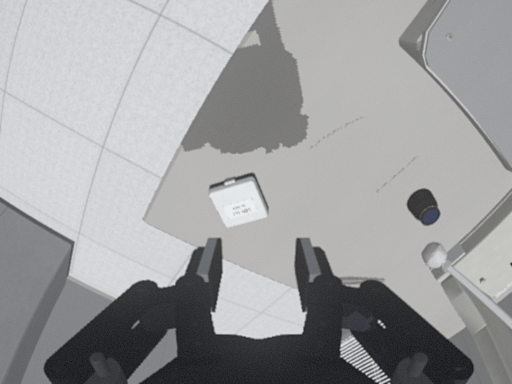

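The box lies untouched at (238,200): the fingers passed above it. I'll measure from depth where the finger tips are in the tool frame.

```bash
python3 - <<'E'
from h import *
import pickle
M=np.array([[-0.524,0.84,0.14],[0.811,0.543,-0.218],[-0.259,0,-0.966]]);t=np.array([409.58,-279.87,123.18])
i,d=pickle.load(open("pics/w5.pkl","rb"));P=cloud(i,d,True);T=(P-t)@M
m=(T[...,2]>-60)&(T[...,2]<25)&(abs(T[...,0])<25)&(abs(T[...,1])<60)
print(m.sum())
for sgn in(-1,1):
    q=T[m&(T[...,1]*sgn>0)];print(len(q),np.percentile(q,[1,5,50,95,99],axis=0).round(1).tolist())
for u,v in[(212,240),(217,245),(300,240),(306,245)]:print(u,v,d[v,u],T[v,u].round(1))
M=np.array([[-0.61,0.605,0.512],[0.464,0.796,-0.389],[-0.643,0,-0.766]]);t=np.array([431.39,-349.5,120.7])
i,d=pickle.load(open("pics/w3.pkl","rb"));P=cloud(i,d,True);T=(P-t)@M
m=(T[...,2]>-60)&(T[...,2]<25)&(abs(T[...,0])<25)&(abs(T[...,1])<60)
q=T[m];print(m.sum(),np.percentile(q,[1,5,50,95,99],axis=0).round(1).tolist())
E
```

```text
1191
592 [[-9.6, -32.7, -59.9], [-6.9, -31.7, -59.5], [7.8, -21.5, -52.4], [11.9, -19.0, -42.8], [12.2, -18.9, -40.3]]
599 [[-9.0, 20.5, -59.8], [-6.4, 20.6, -59.2], [7.9, 23.3, -51.7], [12.0, 33.1, -42.7], [12.2, 34.1, -39.7]]
212 240 151.5244 [ 11.  -23.3 -44.5]
217 245 145.16438 [ 11.8 -19.8 -51. ]
300 240 151.00908 [ 11.4  22.3 -45. ]
306 245 145.63872 [ 11.5  24.6 -50.6]
638 [[-10.4, -52.9, -59.9], [-9.0, -47.1, -59.7], [5.6, -41.0, -56.3], [11.1, 49.3, -51.1], [11.4, 54.9, -50.0]]
```

```bash
python3 - <<'E'
from h import *
import pickle
for n,M,t in[("w5",[[-0.524,0.84,0.14],[0.811,0.543,-0.218],[-0.259,0,-0.966]],[409.58,-279.87,123.18]),("w3",[[-0.61,0.605,0.512],[0.464,0.796,-0.389],[-0.643,0,-0.766]],[431.39,-349.5,120.7])]:
    i,d=pickle.load(open(f"pics/{n}.pkl","rb"));T=(cloud(i,d,True)-np.array(t))@np.array(M)
    for lo,hi in[(-60,20)]:
        m=(T[...,2]>lo)&(T[...,2]<hi)&(abs(T[...,0])<30)&(abs(T[...,1])<60);q=T[m];k=np.argsort(q[:,2])[-6:];print(n,q[k].round(1).tolist())
    for v in(345,355,365,375):print(v,T[v,258].round(1),d[v,258])
    # body: histogram of z in central column
E=np.array(camera_info("wrist")['extrinsics']);M=np.array([[-0.524,0.84,0.14],[0.811,0.543,-0.218],[-0.259,0,-0.966]])
print("cam in tool",((E[:3,3]-np.array([409.58,-279.87,123.18]))@M).round(1))
E
```

```text
w5 [[3.2, -19.6, -39.1], [5.0, 20.7, -38.9], [3.6, 20.8, -38.6], [4.2, 20.8, -38.6], [6.0, 20.7, -38.5], [5.7, -19.6, -37.9]]
345 [  11.9    0.7 -115.9] 83.768005
355 [  12.5    0.7 -120.6] 79.14602
365 [  11.5    0.7 -123.8] 76.47438
375 [  12.3    0.7 -128.1] 72.07014
w3 [[5.0, 43.4, -49.8], [-7.7, 44.0, -49.8], [-5.8, 43.7, -49.8], [4.8, -41.8, -49.7], [-1.4, -41.5, -49.7], [-6.5, -41.9, -48.8]]
345 [  10.9    0.9 -115.8] 84.000404
355 [  10.5    0.9 -119.6] 80.4821
365 [  11.     0.9 -124. ] 76.12965
375 [  12.2    0.9 -128.7] 71.353424
cam in tool [  84.2    0.5 -179. ]
```

The finger tips sit about 37 mm behind the reported TCP when shut, and about 50 mm when fully open, so commanded heights must go that much lower. Redoing the grasp with this offset.

Emit:
apply_moves --targets '[[85,[0,-10,0],[0,0,6]],[85,[5,-30,-10],[0,0,13]],[85,[12,-50,-20],[0,0,20]],[85,[17,-65,-50],[0,0,20]],[85,[17,-65,-90],[0,0,20]],[85,[17,-65,-118],[0,0,20]],[85,[17,-65,-118],[0,0,20]],[85,[17,-65,-118],[0,0,20]]]'

```text
time_s: 7.3
eef_pos: [426.0, -345.3, 4.7]
ee_rot: [0.123, 0.317, 0.94, -0.042]
force: [0.5, 0.0, 0.1]
grip_width: 0.996
grip_force: 0.0
```

Emit:
apply_moves --targets '[[85,[0,0,-20],[0,0,0]],[85,[0,0,-33],[0,0,0]],[85,[0,0,-38],[0,0,0]],[85,[0,0,-38],[0,0,0]],[85,[0,0,-38],[0,0,0]]]'

```text
time_s: 7.8
eef_pos: [426.8, -345.7, -31.8]
ee_rot: [0.124, 0.317, 0.939, -0.042]
force: [-0.2, -0.7, -0.1]
grip_width: 0.993
grip_force: 0.0
```

Emit:
apply_moves --targets '[[48,[0,0,0],[0,0,0]],[48,[0,0,0],[0,0,0]],[48,[0,0,0],[0,0,0]],[48,[0,0,0],[0,0,0]],[48,[0,0,0],[0,0,0]],[48,[0,0,0],[0,0,0]],[48,[0,0,0],[0,0,0]]]' --squeeze 40

```text
time_s: 8.5
eef_pos: [426.6, -345.3, -32.3]
ee_rot: [0.124, 0.317, 0.939, -0.042]
force: [-2.2, 1.6, 5.7]
grip_width: 0.621
grip_force: 41.6
```

Gripped (53 mm, 42 N). Lift, then check the turn with the fitted kinematics.

Emit:
apply_moves --targets '[[48,[0,0,15],[0,0,0]],[48,[0,0,50],[0,0,0]],[48,[-10,30,100],[0,0,-8]],[48,[-18,60,140],[0,0,-16]],[48,[-25,75,180],[0,0,-20]],[48,[-25,75,180],[0,0,-20]]]'

```text
time_s: 9.1
eef_pos: [402.0, -269.1, 151.1]
ee_rot: [0.117, 0.476, 0.87, -0.064]
force: [0.6, 0.6, -1.4]
grip_width: 0.614
grip_force: 42.6
```

```bash
python3 - <<'E'
from kin import *
from h import *
s=ctrl.sense();print(s['eef_pos'],s['grip_width'],s['grip_force'],s['time_s'])
D=[([-1.43239550e+00,3.13417901e-01,1.49843621e+00,2.56054824e-05,1.33100393e+00,-2.23431678e-01],[185.78138979,-490.70719725,194.45186091]),([-1.0182084827779496,0.1699185777732647,2.114883883975082,0.8924694639257137,0.30154931335123814,-2.7279793755466497],[431.3945676775848,-349.5137259062391,120.68295231520081]),
([-0.9390796283587171,0.46295046155491326,1.8925385284081304,0.1428072726298424,0.5380673017559663,-1.9730376986739553],[419.5053697437716,-340.335499454237,3.928095756049757]),
([-0.8061088456085089,0.19019300137678982,1.8887595671142385,-0.06897838070987618,0.806077942839683,-1.3384000210358213],[409.5807163989921,-279.86722475614266,123.1848527351345]),(s['joints'],s['eef_pos'])]
r=least_squares(lambda x:np.concatenate([fk(j,x)[0]-p for j,p in D]),[180.5,-5.1,455.4,396.3,34.1,116.3,291.6]);print(r.x.round(1),r.cost);np.save("g.npy",r.x)
for n,p,Mt in[("t75",[401,-248,27],tool(122.7,75,122.7)),("t75hi",[401,-248,90],tool(122.7,75,122.7)),("t40",[401,-248,140],tool(122.7,40,122.7))]:
    c,j=ik(np.array(p,float),Mt,r.x);print(n,c,j.round(2))
i=camera_info("wrist");p,d=capture("wrist");P=cloud(i,d,True);q=s['ee_rot'];M=R.from_quat([q[1],q[2],q[3],q[0]]).as_matrix();T=(P-s['eef_pos'])@M
m=(abs(T[...,1])<22)&(abs(T[...,0])<70)&(T[...,2]>-65)&(T[...,2]<0);q=T[m]
print(m.sum(),np.percentile(q,[2,50,98],axis=0).round(1).tolist())
m&=(abs(T[...,1])<15);q=T[m];a=np.polyfit(q[:,0],q[:,2],1);print("slope deg",np.degrees(np.arctan(a[0])),a)
cv2.imwrite("pics/w6.png",p);np.save("pics/w6T.npy",T)
E
```

```text
[ 401.99253121 -269.07263005  151.08401344] 0.6139627765533962 42.56447911262512 9.1
[201.3  -0.  438.9 397.5  39.  116.3 291.6] 1.347567635594257e-12
t75 5.694776274472071e-29 [-0.88  1.23  0.92  0.16  2.3  -1.43]
t75hi 1.1087347578243992e-30 [-0.88  1.13  0.94  0.17  2.37 -1.42]
t40 2.3621135963056052e-27 [-0.86  0.68  1.25  0.09  1.9  -1.43]
6587 [[-35.3, -21.1, -53.4], [0.4, 0.0, -48.0], [16.7, 21.1, -39.9]]
slope deg -6.929809549893432 [ -0.12154122 -47.97585943]
```

```bash
python3 - <<'E'
import numpy as np
T=np.load("pics/w6T.npy")
m=(abs(T[...,1])<20)&(T[...,0]>-40)&(T[...,0]<25)&(T[...,2]>-70)&(T[...,2]<-20);q=T[m]
for lo in range(-40,24,5):
    k=(q[:,0]>=lo)&(q[:,0]<lo+5);print(lo,k.sum(),np.percentile(q[k,2],[10,50,90]).round(1) if k.sum() else '')
E
```

```text
-40 137 [-41.1 -40.6 -39.8]
-35 326 [-42.5 -41.7 -41. ]
-30 346 [-43.8 -43.1 -42.4]
-25 356 [-45.3 -44.7 -43.8]
-20 402 [-46.6 -45.9 -45.2]
-15 430 [-48.1 -47.3 -46.5]
-10 461 [-49.2 -48.4 -47.7]
-5 499 [-50.6 -49.9 -49.2]
0 539 [-51.9 -51.  -50.3]
5 580 [-53.4 -52.6 -51.8]
10 1283 [-53.  -49.9 -45.1]
15 647 [-48.4 -42.5 -39.7]
20 0
```

Box is held as planned (lid plane 15° off the tool axis). Now turn it clasp-up, in the air.

Emit:
apply_moves --targets '[[48,[0,0,0],[6.7,4.3,0]],[48,[0,10,0],[75.7,48.6,0]],[48,[0,22,0],[75.7,48.6,0]],[48,[0,22,0],[75.7,48.6,0]],[48,[0,22,0],[75.7,48.6,0]],[48,[0,22,0],[75.7,48.6,0]],[48,[0,22,0],[75.7,48.6,0]],[48,[0,22,0],[75.7,48.6,0]],[48,[0,22,0],[75.7,48.6,0]],[48,[0,22,0],[75.7,48.6,0]],[48,[0,22,0],[75.7,48.6,0]],[48,[0,22,0],[75.7,48.6,0]],[48,[0,22,0],[75.7,48.6,0]],[48,[0,22,0],[75.7,48.6,0]],[48,[0,22,0],[75.7,48.6,0]]]'

```text
time_s: 10.65
eef_pos: [401.5, -248.1, 147.9]
ee_rot: [-0.533, 0.38, 0.698, 0.291]
force: [0.6, 0.7, -0.5]
grip_width: 0.618
grip_force: 42.6
```

```bash
cat >> h.py <<'E'
from scipy.spatial.transform import Rotation as R
def st():
    s=ctrl.sense();q=s['ee_rot'];M=R.from_quat([q[1],q[2],q[3],q[0]]).as_matrix();print(s['eef_pos'].round(1),M.round(3).tolist(),s['joints'].round(2),"t",s['time_s'],"F",s['force'].round(1),"g",round(s['grip_width']*85.4,1),round(s['grip_force'],1));return s,M
E
python3 - <<'E'
from h import *
s,M=st()
i=camera_info("wrist");p,d=capture("wrist");T=(cloud(i,d,True)-s['eef_pos'])@M
m=(abs(T[...,1])<15)&(T[...,0]>-35)&(T[...,0]<8)&(T[...,2]>-70)&(T[...,2]<-20);q=T[m];k=abs(q[:,2]+48)<12
print(m.sum(),np.degrees(np.arctan(np.polyfit(q[k,0],q[k,2],1)[0])))
E
```

```text
[ 401.5 -248.1  147.9] [[-0.143, 0.841, -0.522], [0.22, 0.541, 0.812], [0.965, 0.001, -0.262]] [-0.88  1.04  0.95  0.18  2.45 -1.4 ] t 10.65 F [ 0.6  0.7 -0.5] g 52.8 42.6
2769 -14.933095034964925
```

Emit:
apply_moves --targets '[[48,[0,0,-30],[0,0,0]],[48,[0,0,-65],[0,0,0]],[48,[0,0,-95],[0,0,0]],[48,[0,0,-112],[0,0,0]],[48,[0,0,-116],[0,0,0]],[48,[0,0,-117],[0,0,0]],[48,[0,0,-118],[0,0,0]],[48,[0,0,-118.5],[0,0,0]],[48,[0,0,-118.5],[0,0,0]]]'

```text
time_s: 11.6
eef_pos: [401.5, -248.2, 29.1]
ee_rot: [-0.534, 0.38, 0.697, 0.292]
force: [0.1, 0.3, -0.6]
grip_width: 0.616
grip_force: 42.6
```

```bash
python3 - <<'E'
from h import *
s,M=st()
i=camera_info("wrist");p,d=capture("wrist");P=cloud(i,d,True);cv2.imwrite("pics/w7.png",cv2.convertScaleAbs(p,alpha=1.4,beta=15))
T=(P-s['eef_pos'])@M;m=(abs(T[...,1])<20)&(T[...,0]>-60)&(T[...,0]<30)&(T[...,2]>-70)&(T[...,2]<20)
q=P[m];print(m.sum(),np.percentile(q,[1,50,99],axis=0).round(1).tolist())
E
```

```text
[ 401.5 -248.2   29.1] [[-0.141, 0.841, -0.522], [0.219, 0.541, 0.812], [0.966, 0.001, -0.26]] [-0.88  1.22  0.92  0.16  2.3  -1.43] t 11.6 F [ 0.1  0.3 -0.6] g 52.6 42.6
7946 [[407.1, -308.6, -0.5], [427.6, -288.4, 32.0], [448.2, -269.0, 57.3]]
```

Emit:
apply_moves --targets '[[48,[0,0,-0.7],[0,0,0]],[48,[0,0,-1.2],[0,0,0]],[48,[0,0,-1.2],[0,0,0]]]'

```text
time_s: 11.95
eef_pos: [401.4, -248.2, 28.8]
ee_rot: [-0.534, 0.38, 0.696, 0.292]
force: [0.1, -0.9, 6.9]
grip_width: 0.619
grip_force: 42.9
```

Emit:
apply_moves --targets '[[48,[0,0,-0.6],[0,0,0]],[48,[0,0,-0.6],[0,0,0]]]'

```text
time_s: 12.15
eef_pos: [401.4, -248.3, 28.8]
ee_rot: [-0.535, 0.379, 0.696, 0.292]
force: [-0.5, -1.1, 10.9]
grip_width: 0.62
grip_force: 42.9
```

Emit:
apply_moves --targets '[[48,[0,0,1.2],[0,0,0]],[56,[0,0,1.2],[0,0,0]],[60,[0,0,1.2],[0,0,0]],[75,[0,0,1.2],[0,0,0]],[85,[0,0,1.2],[0,0,0]],[85,[0,0,1.2],[0,0,0]],[85,[0,0,1.2],[0,0,0]],[85,[0,0,1.2],[0,0,0]]]'

```text
time_s: 12.95
eef_pos: [401.3, -248.0, 27.9]
ee_rot: [-0.534, 0.38, 0.697, 0.292]
force: [-1.2, -0.1, 0.2]
grip_width: 0.995
grip_force: 0.0
```

Emit:
apply_moves --targets '[[85,[8,-12,4],[0,0,0]],[85,[22,-35,11],[0,0,0]],[85,[39,-61,20],[0,0,0]],[85,[50,-80,45],[0,0,0]],[85,[50,-80,90],[0,0,0]],[85,[50,-80,130],[0,0,0]],[85,[50,-80,130],[0,0,0]]]'

```text
time_s: 13.65
eef_pos: [451.8, -328.8, 162.9]
ee_rot: [-0.531, 0.381, 0.699, 0.29]
force: [-0.3, 0.1, 0.9]
grip_width: 0.997
grip_force: 0.0
```

```bash
python3 - <<'E'
from h import *
s,M=st()
i=camera_info("wrist");p,d=capture("wrist");P=cloud(i,d,True);cv2.imwrite("pics/w8.png",cv2.convertScaleAbs(p,alpha=1.4,beta=15))
m=(np.hypot(P[...,0]-425,P[...,1]+285)<60)&(P[...,2]>5)&(P[...,2]<70);q=P[m]
print(m.sum(),np.percentile(q,[1,50,99],axis=0).round(1).tolist() if m.sum() else'')
q=q[q[:,2]>48];print(len(q),cv2.minAreaRect(q[:,:2].astype(np.float32)) if len(q)>5 else '')
E
```

```text
[ 451.8 -328.8  162.9] [[-0.147, 0.841, -0.521], [0.225, 0.541, 0.81], [0.963, 0.002, -0.268]] [-0.89  1.32  0.33  0.29  2.78 -1.27] t 13.65 F [-0.3  0.1  0.9] g 85.2 0.0
1826 [[401.2, -301.4, 5.8], [426.2, -286.3, 42.7], [448.0, -266.0, 56.7]]
755 ((422.72564697265625, -282.3022766113281), (52.17387390136719, 17.318405151367188), 31.951627731323242)
```

The box stands (top at about 57 mm, 52 x 17 mm footprint at (423,-282), heading 32°). Bring the tool back to vertical over it.

Emit:
apply_moves --targets '[[85,[0,0,10],[-5,-3.2,0]],[85,[-10,15,20],[-63.1,-40.5,0]],[85,[-20,25,25],[-63.1,-40.5,0]],[85,[-25,30,25],[-63.1,-40.5,0]],[85,[-25,30,25],[-63.1,-40.5,0]],[85,[-25,30,25],[-63.1,-40.5,0]],[85,[-25,30,25],[-63.1,-40.5,0]],[85,[-25,30,25],[-63.1,-40.5,0]],[85,[-25,30,25],[-63.1,-40.5,0]],[85,[-25,30,25],[-63.1,-40.5,0]],[85,[-25,30,25],[-63.1,-40.5,0]],[85,[-25,30,25],[-63.1,-40.5,0]]]'

```text
time_s: 14.9
eef_pos: [426.4, -298.5, 182.4]
ee_rot: [-0.001, 0.479, 0.878, 0.0]
force: [0.6, -0.6, -0.7]
grip_width: 0.995
grip_force: 0.0
```

```bash
python3 - <<'E'
from h import *
s,M=st()
i=camera_info("wrist");p,d=capture("wrist");P=cloud(i,d,True);cv2.imwrite("pics/w9.png",cv2.convertScaleAbs(p,alpha=1.4,beta=15))
m=(np.hypot(P[...,0]-425,P[...,1]+285)<60)&(P[...,2]>5)&(P[...,2]<70);q=P[m]
print(m.sum(),np.percentile(q,[1,50,99],axis=0).round(1).tolist() if m.sum() else'')
q=q[q[:,2]>50];print(len(q),cv2.minAreaRect(q[:,:2].astype(np.float32)) if len(q)>5 else '')
E
```

```text
[ 426.4 -298.5  182.4] [[-0.541, 0.841, -0.002], [0.841, 0.541, 0.002], [0.002, -0.001, -1.0]] [-0.84  0.31  1.53 -0.    1.3  -1.41] t 14.9 F [ 0.6 -0.6 -0.7] g 85.0 0.0
1067 [[397.6, -298.3, 9.4], [421.8, -279.2, 53.3], [445.7, -261.1, 57.4]]
733 ((423.3573303222656, -281.34002685546875), (53.416080474853516, 15.949331283569336), 32.98725128173828)
```

Emit:
apply_moves --targets '[[85,[0,40,10],[0,0,-5]],[85,[5,90,10],[0,0,-10]],[85,[8,140,10],[0,0,-17]],[85,[10,190,10],[0,0,-17]],[85,[12,240,10],[0,0,-17]],[85,[13,290,10],[0,0,-17]],[85,[14,340,0],[0,0,-17]],[85,[14,390,-20],[0,0,-17]],[85,[14,428,-40],[0,0,-17]],[85,[14,428,-40],[0,0,-17]],[85,[14,428,-40],[0,0,-17]],[85,[14,428,-40],[0,0,-17]]]'

```text
time_s: 16.15
eef_pos: [441.1, 129.0, 143.2]
ee_rot: [-0.0, 0.604, 0.797, -0.0]
force: [-0.9, -0.5, 0.5]
grip_width: 0.998
grip_force: 0.0
```

```bash
python3 - <<'E'
from h import *
import pickle
s,M=st()
i=camera_info("wrist");p,d=capture("wrist");P=cloud(i,d,True);pickle.dump((i,d),open("pics/w10.pkl","wb"))
c=proj(i,[432,190,30],True);print(c)
x0,y0=int(np.clip(c[0]-90,0,512-180)),int(np.clip(c[1]-80,0,384-160));print(x0,y0)
cv2.imwrite("pics/w10.png",p);cv2.imwrite("pics/w10c.png",cv2.resize(cv2.convertScaleAbs(p[y0:y0+150,x0:x0+200],alpha=1.3,beta=10),None,fx=4,fy=4,interpolation=2))
near=np.hypot(P[...,0]-432,P[...,1]-190)<75
m=near&(P[...,2]>28)&(P[...,2]<75);q=P[m];print(m.sum(),cv2.minAreaRect(q[:,:2].astype(np.float32)))
b=near&(p[...,0].astype(int)-p[...,2]>40)&(P[...,2]>30)&(P[...,2]<37);q=P[b];print(b.sum(),np.median(q[:,2]),cv2.minAreaRect(q[:,:2].astype(np.float32)))
E
```

```text
[441.1 129.  143.2] [[-0.27, 0.963, -0.0], [0.963, 0.27, -0.0], [-0.0, -0.001, -1.0]] [ 0.03  0.22  1.76 -0.    1.16 -0.24] t 16.15 F [-0.9 -0.5  0.5] g 85.2 0.0
[265.85290887 116.65189266]
175 36
5227 ((438.94842529296875, 177.59774780273438), (70.62870788574219, 121.947998046875), 17.39180564880371)
1300 33.889394406992636 ((434.7281188964844, 190.4676513671875), (69.88118743896484, 94.55211639404297), 17.2672061920166)
```

View pics/w10c.png

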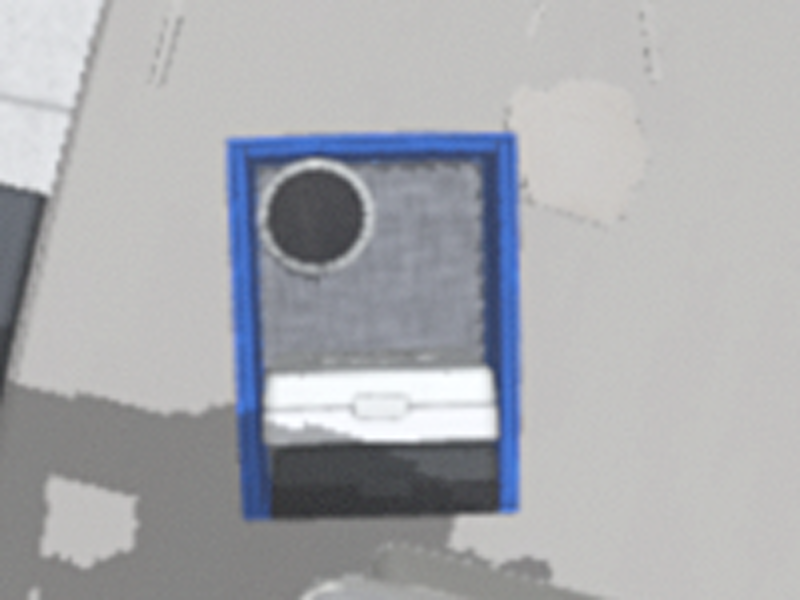

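The view shows the carrier rim with corners (crop) at (229,140), (517,134), (518,512), (244,519). The black-capped vial is at (316,216), the white box top spans (265..497, 368..442), the black box is below it, and the free space is above the white box and right of the vial.

```bash
python3 - <<'E'
from h import *
import pickle
i,d=pickle.load(open("pics/w10.pkl","rb"));P=cloud(i,d,True)
g=lambda a,z:onz(i,175+(a[0]+.5)/4-.5,36+(a[1]+.5)/4-.5,z,True)
c=np.array([g(a,34) for a in[(229,138),(517,133),(519,513),(244,520)]]);print(c.round(1).tolist())
print("sides",[np.linalg.norm(c[k][:2]-c[(k+1)%4][:2]).round(1) for k in range(4)])
C=c[:,:2].mean(0);x=(c[1]+c[2]-c[0]-c[3])[:2];y=(c[0]+c[1]-c[2]-c[3])[:2]
print(C.round(1),np.degrees(np.arctan2(x[1],x[0])),np.degrees(np.arctan2(y[1],y[0]))-90)
th=np.radians((np.degrees(np.arctan2(x[1],x[0]))+np.degrees(np.arctan2(y[1],y[0]))-90)/2);print(np.degrees(th))
Rc=np.array([[np.cos(th),np.sin(th)],[-np.sin(th),np.cos(th)]]);np.savez("car.npz",C=C,th=th)
loc=lambda p:(Rc@(np.asarray(p)[:2]-C)).round(1)
for n,a,z in[("vial cap c",(317,216),45),("vialL",(260,216),36),("vialR",(374,216),36),("w TL",(268,370),57),("w TR",(492,366),58),("w BR",(498,440),58),("w BL",(263,443),58),("k BL",(272,516),57),("k BR",(498,512),57)]:
    print(n,loc(g(a,z)))
# depth-based: local clouds
L=(P[...,:2]-C)@Rc.T
m=(abs(L[...,0])<29)&(abs(L[...,1])<60)&(P[...,2]>48)&(P[...,2]<58.5);q=L[m];print("boxes top",m.sum(),np.percentile(q,[1,99],axis=0).round(1),np.percentile(P[...,2][m],[50,95]))
m=(abs(L[...,0])<29)&(abs(L[...,1])<42)&(P[...,2]>40)&(P[...,2]<47)&(L[...,1]>5);q=L[m];print("cap",m.sum(),np.percentile(q,[1,99],axis=0).round(1))
m=(abs(L[...,0])<29)&(abs(L[...,1])<42)&(P[...,2]<8);q=L[m];print("floor",m.sum(),np.median(P[...,2][m]),np.percentile(q,[1,99],axis=0).round(1))
E
```

```text
[[388.3, 225.4, 34.0], [453.8, 245.7, 34.0], [482.1, 155.7, 34.0], [416.2, 135.1, 34.0]]
sides [np.float64(68.6), np.float64(94.3), np.float64(69.0), np.float64(94.5)]
[435.1 190.5] 17.308683392241562 17.309986750550507
17.309335071396035
vial cap c [-13.8  27.3]
vialL [-27.4  27.9]
vialR [-0.5 27. ]
w TL [-25.6  -7.1]
w TR [24.5 -7.1]
w BR [ 25.8 -24.1]
w BL [-27.3 -23.5]
k BL [-26.  -40.8]
k BR [ 26.1 -41.2]
boxes top 1624 [[-25.8 -57.5]
 [ 25.1  -7.8]] [57.44070609 58.36298691]
cap 468 [[-24.7  16.6]
 [ -3.5  38.1]]
floor 1959 5.104018866065815 [[-28.5  -8. ]
 [ 28.7  41.7]]
```

Emit:
apply_moves --targets '[[85,[5,30,20],[0,0,-8]],[85,[10,80,20],[0,0,-16]],[85,[20,130,20],[0,0,-88.4]],[85,[30,170,20],[0,0,-88.4]],[85,[30,210,10],[0,0,-88.4]],[85,[30,210,10],[0,0,-88.4]],[85,[30,210,10],[0,0,-88.4]],[85,[30,210,10],[0,0,-88.4]],[85,[30,210,10],[0,0,-88.4]],[85,[30,210,10],[0,0,-88.4]],[85,[30,210,10],[0,0,-88.4]],[85,[30,210,10],[0,0,-88.4]],[85,[30,210,10],[0,0,-88.4]]]'

```text
time_s: 17.5
eef_pos: [471.0, 339.2, 153.2]
ee_rot: [-0.0, 0.988, 0.151, 0.0]
force: [-0.6, 0.2, -0.6]
grip_width: 0.992
grip_force: 0.0
```

```bash
python3 - <<'E'
from h import *
s,M=st()
i=camera_info("wrist");p,d=capture("wrist");P=cloud(i,d,True);cv2.imwrite("pics/w11.png",p)
near=np.hypot(P[...,0]-516,P[...,1]-390)<50
pi=p.astype(int);red=near&(pi[...,2]-pi[...,1]>40)&(pi[...,2]-pi[...,0]>40);q=P[red]
print(red.sum(),np.percentile(q[:,2],[5,50,95]).round(1));t=q[q[:,2]>50];print(len(t),cv2.minEnclosingCircle(t[:,:2].astype(np.float32)),t.mean(0).round(1))
m=near&(P[...,2]>5)&(P[...,2]<60);q=P[m];print(m.sum(),np.percentile(q,[1,50,99],axis=0).round(1).tolist(),np.nanmedian(P[...,2][near&(P[...,2]<5)]))
v,u=np.nonzero(red);print("red px",u.mean(),v.mean())
o,r=ray(camera_info("top"),117,187);print(meet([ray(i,u.mean(),v.mean(),True),(o,r)]))
E
```

```text
[471.  339.2 153.2] [[0.954, 0.299, 0.0], [0.299, -0.954, 0.001], [0.0, -0.001, -1.0]] [0.42 0.47 1.39 0.   1.29 1.69] t 17.5 F [-0.6  0.2 -0.6] g 84.7 0.0
307 [53.  54.1 55.3]
307 ((523.072265625, 400.79345703125), 9.383698463439941) [523.3 400.6  54.1]
525 [[513.7, 388.5, 13.1], [524.8, 398.2, 53.5], [535.0, 410.3, 55.6]] 0.6275630456747763
red px 213.34201954397395 110.43973941368078
(array([519.20644457, 406.08442122,   1.45695507]), [1.6691145322112688, 1.669114532211074])
```

```bash
python3 - <<'E'
from h import *
i=camera_info("top");print(proj(i,np.array([[523.3,400.6,54],[435.1,190.5,34],[426.3,-345,16]])))
p=cv2.imread("pics/top0.png").astype(int);m=(p[...,2]-p[...,1]>30)&(p[...,2]-p[...,0]>30);m[:170]=0;m[205:]=0;m[:,:90]=0;m[:,140:]=0
v,u=np.nonzero(m);print(len(u),u.mean(),v.mean(),onz(i,u.mean(),v.mean(),54))
w=camera_info("wrist");o=meet([ray(i,u.mean(),v.mean()),ray(w,213.3,110.4,True)]);print(o)
E
```

```text
[[113.45069959 184.54579122]
 [182.89799093 215.78278638]
 [358.15051971 223.23917476]]
31 113.64516129032258 185.25806451612902 [521.16104107 399.90187832  54.        ]
(array([522.05855337, 402.13640827,  45.6936373 ]), [0.31830224810507296, 0.3183022481050297])
```

The two views agree: red vial at (523,400.5), top at 54 mm. Going down on it.

Emit:
apply_moves --targets '[[85,[20,25,-10],[0,0,0]],[85,[45,52,-40],[0,0,0]],[85,[52,61.5,-80],[0,0,0]],[85,[52,61.5,-110],[0,0,0]],[85,[52,61.5,-135],[0,0,0]],[85,[52,61.5,-152],[0,0,0]],[85,[52,61.5,-157],[0,0,0]],[85,[52,61.5,-157],[0,0,0]],[85,[52,61.5,-157],[0,0,0]]]'

```text
time_s: 18.45
eef_pos: [523.0, 401.7, -2.9]
ee_rot: [-0.001, 0.989, 0.151, 0.001]
force: [0.4, 0.4, -0.4]
grip_width: 0.995
grip_force: 0.0
```

Emit:
apply_moves --targets '[[50,[0,0,0],[0,0,0]],[35,[0,0,0],[0,0,0]],[20,[0,0,0],[0,0,0]],[18,[0,0,0],[0,0,0]],[18,[0,0,0],[0,0,0]],[18,[0,0,0],[0,0,0]],[18,[0,0,0],[0,0,0]],[18,[0,0,0],[0,0,0]],[18,[0,0,0],[0,0,0]],[18,[0,0,0],[0,0,0]]]' --squeeze 30

```text
time_s: 19.45
eef_pos: [522.5, 401.5, -3.9]
ee_rot: [-0.0, 0.989, 0.151, 0.0]
force: [-0.2, -0.3, 3.6]
grip_width: 0.259
grip_force: 29.4
```

Emit:
apply_moves --targets '[[18,[0,0,20],[0,0,0]],[18,[0,0,50],[0,0,0]],[18,[0,0,80],[0,0,0]],[18,[-20,-44,80],[0,0,0]],[18,[-41,-89,80],[0,0,0]],[18,[-62,-134,80],[0,0,0]],[18,[-82,-178,80],[0,0,0]],[18,[-82,-178,80],[0,0,0]],[18,[-82,-178,80],[0,0,0]],[18,[-82,-178,80],[0,0,0]]]'

```text
time_s: 20.45
eef_pos: [441.0, 224.2, 76.0]
ee_rot: [-0.0, 0.989, 0.151, 0.0]
force: [0.4, -0.5, -0.8]
grip_width: 0.265
grip_force: 29.4
```

```bash
python3 - <<'E'
from h import *
s,M=st()
i=camera_info("wrist");p,d=capture("wrist");P=cloud(i,d,True);cv2.imwrite("pics/w12.png",p)
c=np.load("car.npz");th=float(c['th']);Rc=np.array([[np.cos(th),np.sin(th)],[-np.sin(th),np.cos(th)]]);L=(P[...,:2]-c['C'])@Rc.T
pi=p.astype(int);red=(pi[...,2]-pi[...,1]>40)&(pi[...,2]-pi[...,0]>40)&(P[...,2]>90)
q=P[red];l=L[red];print(red.sum(),np.percentile(q[:,2],[1,50,99]).round(1),np.percentile(l,[1,50,99],axis=0).round(1).tolist())
m=(abs(L[...,0]-15)<30)&(abs(L[...,1]-28)<9)&(P[...,2]>60)&(P[...,2]<150)
q=np.c_[L[m],P[...,2][m]];
for lo in range(70,145,8):
    k=(q[:,2]>=lo)&(q[:,2]<lo+8);print(lo,k.sum(),np.percentile(q[k],[2,98],axis=0).round(1).tolist() if k.sum() else '')
E
```

```text
[441.  224.2  76. ] [[0.954, 0.298, 0.001], [0.298, -0.954, 0.001], [0.001, -0.001, -1.0]] [0.23 0.38 1.74 0.   1.02 1.5 ] t 20.45 F [ 0.4 -0.5 -0.8] g 22.7 29.4
1227 [125.2 134.  135.6] [[8.1, 22.7], [19.1, 31.5], [26.0, 40.7]]
70 0 
78 55 [[22.7, 20.2, 82.1], [28.1, 36.6, 85.9]]
86 139 [[21.8, 19.6, 86.3], [28.2, 36.6, 93.7]]
94 165 [[21.7, 19.4, 94.2], [28.3, 36.7, 101.7]]
102 190 [[21.5, 19.8, 102.2], [28.4, 36.6, 109.8]]
110 246 [[8.6, 20.0, 110.2], [28.5, 36.7, 117.9]]
118 427 [[9.2, 19.5, 118.1], [27.8, 36.6, 125.8]]
126 581 [[7.7, 19.7, 126.2], [26.9, 36.8, 134.0]]
134 648 [[8.1, 19.7, 134.0], [26.9, 36.7, 140.9]]
142 126 [[5.0, 19.1, 142.5], [27.5, 20.3, 150.0]]
```

```bash
python3 - <<'E'
from h import *
s,M=st()
i=camera_info("wrist");p,d=capture("wrist");P=cloud(i,d,True)
c=np.load("car.npz");th=float(c['th']);Rc=np.array([[np.cos(th),np.sin(th)],[-np.sin(th),np.cos(th)]]);L=(P[...,:2]-c['C'])@Rc.T
pi=p.astype(int);red=(pi[...,2]-pi[...,1]>40)&(pi[...,2]-pi[...,0]>40)&(P[...,2]>90)
for lo,hi in((126,130),(130,133),(133,137)):
    k=red&(P[...,2]>lo)&(P[...,2]<hi);print(lo,k.sum(),cv2.minEnclosingCircle(L[k].astype(np.float32)),np.percentile(L[k],[1,99],axis=0).round(1).tolist())
k=(abs(L[...,0]-16)<16)&(abs(L[...,1]-30)<18)&(P[...,2]>84)&(P[...,2]<112)
q=L[k];f=lambda x:np.hypot(q[:,0]-x[0],q[:,1]-x[1])-12
from scipy.optimize import least_squares
r=least_squares(f,[15,30],loss='soft_l1');print("body fit",r.x,np.median(abs(f(r.x))),len(q))
E
```

```text
[440.9 224.4  75.9] [[0.954, 0.299, 0.0], [0.299, -0.954, 0.001], [0.001, -0.001, -1.0]] [0.23 0.38 1.74 0.   1.02 1.5 ] t 20.5 F [-0.   0.3  0.9] g 22.4 29.4
126 109 ((19.444530487060547, 31.367401123046875), 8.925040245056152) [[18.2, 22.6], [26.4, 39.7]]
130 141 ((17.301816940307617, 31.694156646728516), 9.859323501586914) [[8.7, 22.1], [26.3, 41.4]]
133 947 ((16.631927490234375, 31.81189727783203), 9.86471939086914) [[8.1, 23.3], [25.5, 40.9]]
body fit [16.06195431 30.60505103] 0.23614417352713524 735
```

Emit:
apply_moves --targets '[[18,[0.6,-2.1,0],[0,0,0]],[18,[0.6,-2.1,-25],[0,0,0]],[18,[0.6,-2.1,-45],[0,0,0]],[18,[0.6,-2.1,-60],[0,0,0]],[18,[0.6,-2.1,-70],[0,0,0]],[18,[0.6,-2.1,-74],[0,0,0]],[18,[0.6,-2.1,-75],[0,0,0]],[18,[0.6,-2.1,-75],[0,0,0]]]'

```text
time_s: 21.35
eef_pos: [441.3, 221.5, 1.3]
ee_rot: [-0.0, 0.989, 0.151, 0.0]
force: [-0.3, -0.1, -0.2]
grip_width: 0.26
grip_force: 29.4
```

Emit:
apply_moves --targets '[[18,[0,0,-0.7],[0,0,0]],[18,[0,0,-0.7],[0,0,0]]]'

```text
time_s: 21.55
eef_pos: [441.1, 221.5, 0.6]
ee_rot: [-0.0, 0.989, 0.151, 0.0]
force: [0.2, 0.3, 0.1]
grip_width: 0.258
grip_force: 29.4
```

Emit:
apply_moves --targets '[[18,[0,0,-0.6],[0,0,0]],[18,[0,0,-1],[0,0,0]],[18,[0,0,-1],[0,0,0]]]'

```text
time_s: 21.85
eef_pos: [441.6, 221.5, 0.0]
ee_rot: [-0.0, 0.989, 0.151, 0.001]
force: [-0.4, -0.2, 7.2]
grip_width: 0.259
grip_force: 30.1
```

Emit:
apply_moves --targets '[[28,[0,0,0.5],[0,0,0]],[32,[0,0,0.5],[0,0,0]],[34,[0,0,0.5],[0,0,0]],[34,[0,0,0.5],[0,0,0]],[34,[0,0,0.5],[0,0,0]],[34,[0,0,15],[0,0,0]],[34,[0,0,45],[0,0,0]],[34,[-20,-5,80],[0,0,0]],[50,[-60,-20,110],[0,0,0]],[85,[-65,-20,110],[0,0,0]],[85,[-65,-20,110],[0,0,0]]]'

```text
time_s: 22.95
eef_pos: [375.7, 201.4, 109.8]
ee_rot: [-0.0, 0.989, 0.151, 0.001]
force: [0.1, 0.4, 0.2]
grip_width: 0.886
grip_force: 0.0
```

```bash
cat > look.py <<'E'
from h import *
def carrier(name):
    s,M=st()
    i=camera_info("wrist");p,d=capture("wrist");P=cloud(i,d,True);cv2.imwrite(f"pics/{name}.png",p)
    c=np.load("car.npz");th=float(c['th']);Rc=np.array([[np.cos(th),np.sin(th)],[-np.sin(th),np.cos(th)]]);L=(P[...,:2]-c['C'])@Rc.T
    u,v=proj(i,[435,190,30],True);print("c",u,v);x0=int(np.clip(u-75,0,362));y0=int(np.clip(v-65,0,254));cv2.imwrite(f"pics/{name}c.png",cv2.resize(cv2.convertScaleAbs(p[y0:y0+130,x0:x0+150],alpha=1.3,beta=10),None,fx=4,fy=4,interpolation=2))
    Z=P[...,2];pi=p.astype(int)
    ins=(abs(L[...,0])<32)&(abs(L[...,1])<45)
    red=ins&(pi[...,2]-pi[...,1]>40)&(pi[...,2]-pi[...,0]>40)
    if red.sum()>20: print("red",red.sum(),np.percentile(Z[red],[5,50,95]).round(1),cv2.minEnclosingCircle(L[red&(Z>np.median(Z[red])-2)].astype(np.float32)))
    k=ins&(Z>42)&(Z<47)&(L[...,0]<0)&(L[...,1]>14);print("black cap",k.sum(),cv2.minEnclosingCircle(L[k].astype(np.float32)) if k.sum()>10 else '')
    k=ins&(Z>54)&(Z<60)&~red
    if k.sum(): print("tops",k.sum(),np.percentile(L[k],[1,99],axis=0).round(1).tolist())
    b=(pi[...,0]-pi[...,2]>40)&(Z>32)&(Z<36)&(abs(L[...,0])<38)&(abs(L[...,1])<52);print("rim",b.sum(),cv2.minAreaRect(L[b].astype(np.float32)))
    return P,L,p
E
python3 -c "
from look import *
carrier('w13')"
```

```text
[375.7 201.4 109.8] [[0.955, 0.298, 0.001], [0.298, -0.955, 0.001], [0.002, -0.0, -1.0]] [0.22 0.19 1.9  0.   1.05 1.48] t 22.95 F [0.1 0.4 0.2] g 75.7 0.0
c 292.02615334053553 128.5272360545196
red 450 [57.1 58.  59.2] ((15.477768898010254, 27.25652313232422), 9.435281753540039)
black cap 598 ((-14.15482234954834, 27.3114070892334), 12.067404747009277)
tops 2482 [[-25.5, -41.1], [25.6, 25.5]]
rim 1385 ((-0.3207740783691406, 0.04050445556640625), (69.71286010742188, 94.70963287353516), 0.03971059247851372)
```

Red vial stands at carrier-local (15.5,27.3), top at 58 mm; the black-capped one is unmoved. Back to the chip box.

Emit:
apply_moves --targets '[[85,[5,-30,30],[0,0,8]],[85,[10,-75,40],[0,0,105.7]],[85,[15,-125,40],[0,0,105.7]],[85,[20,-175,40],[0,0,105.7]],[85,[25,-225,40],[0,0,105.7]],[85,[30,-275,40],[0,0,105.7]],[85,[35,-325,40],[0,0,105.7]],[85,[40,-375,40],[0,0,105.7]],[85,[45,-425,40],[0,0,105.7]],[85,[47,-475,20],[0,0,105.7]],[85,[47,-483,10],[0,0,105.7]],[85,[47,-483,10],[0,0,105.7]],[85,[47,-483,10],[0,0,105.7]],[85,[47,-483,10],[0,0,105.7]],[85,[47,-483,10],[0,0,105.7]]]'

```text
time_s: 24.5
eef_pos: [423.0, -282.1, 117.5]
ee_rot: [-0.001, 0.477, 0.879, 0.0]
force: [-0.4, 0.7, -0.1]
grip_width: 0.994
grip_force: 0.0
```

```bash
python3 - <<'E'
from h import *
s,M=st()
i=camera_info("wrist");p,d=capture("wrist");P=cloud(i,d,True);cv2.imwrite("pics/w14.png",p)
Z=P[...,2];m=(np.hypot(P[...,0]-423,P[...,1]+282)<50)&(Z>50)&(Z<56);q=P[m];print(m.sum(),np.percentile(q[:,2],[5,50,95]).round(1),cv2.minAreaRect(q[:,:2].astype(np.float32)))
T=(P-s['eef_pos'])@M;q=T[m];print(np.percentile(q,[1,50,99],axis=0).round(1).tolist())
E
```

```text
[ 423.  -282.1  117.5] [[-0.546, 0.838, -0.002], [0.838, 0.546, 0.002], [0.002, -0.001, -1.0]] [-0.82  0.35  1.65 -0.    1.14 -1.4 ] t 24.5 F [-0.4  0.7 -0.1] g 84.9 0.0
995 [51.7 53.8 55.3] ((423.4551086425781, -281.3640441894531), (53.16032409667969, 16.222064971923828), 32.968101501464844)
[[-7.7, -24.9, 61.8], [1.4, 0.4, 63.7], [8.1, 26.5, 66.9]]
```

Emit:
apply_moves --targets '[[85,[0,0,-35],[0,0,0]],[85,[0,0,-70],[0,0,0]],[85,[0,0,-100],[0,0,0]],[85,[0,0,-118],[0,0,0]],[85,[0,0,-122],[0,0,0]],[85,[0,0,-122],[0,0,0]],[85,[0,0,-122],[0,0,0]]]'

```text
time_s: 25.25
eef_pos: [423.5, -282.1, -2.0]
ee_rot: [0.001, 0.477, 0.879, -0.0]
force: [-0.2, -1.1, 0.5]
grip_width: 0.997
grip_force: 0.0
```

Emit:
apply_moves --targets '[[60,[0,0,0],[0,0,0]],[48,[0,0,0],[0,0,0]],[48,[0,0,0],[0,0,0]],[48,[0,0,0],[0,0,0]],[48,[0,0,0],[0,0,0]],[48,[0,0,0],[0,0,0]],[48,[0,0,0],[0,0,0]]]' --squeeze 40

```text
time_s: 25.95
eef_pos: [423.4, -282.1, -1.9]
ee_rot: [0.001, 0.477, 0.879, -0.001]
force: [-0.2, 0.8, 7.4]
grip_width: 0.62
grip_force: 42.7
```

Emit:
apply_moves --targets '[[48,[0,0,15],[0,0,0]],[48,[0,0,45],[0,0,0]],[48,[0,0,85],[0,0,-8]],[48,[2,30,110],[0,0,-15.7]],[48,[4,80,110],[0,0,-15.7]],[48,[6,130,110],[0,0,-15.7]],[48,[8,180,110],[0,0,-15.7]],[48,[8,230,110],[0,0,-15.7]],[48,[10,280,110],[0,0,-15.7]],[48,[10,330,110],[0,0,-15.7]],[48,[10,380,110],[0,0,-15.7]],[48,[11,430,110],[0,0,-15.7]],[48,[11,474,110],[0,0,-15.7]],[48,[11,474,110],[0,0,-15.7]],[48,[11,474,110],[0,0,-15.7]],[48,[11,474,110],[0,0,-15.7]]]'

```text
time_s: 27.55
eef_pos: [434.0, 191.6, 107.2]
ee_rot: [-0.0, 0.593, 0.805, -0.0]
force: [0.5, -0.4, -0.9]
grip_width: 0.615
grip_force: 42.1
```

```bash
python3 - <<'E'
from look import *
s,M=st()
P,L,p=carrier("w15")
Z=P[...,2]
# held box: points in tool frame
T=(P-s['eef_pos'])@M
k=(abs(T[...,1])<24)&(abs(T[...,0])<25)&(T[...,2]>-75)&(T[...,2]<-45)
q=np.c_[L[k],Z[k]];print("held top",k.sum(),np.percentile(q,[1,50,99],axis=0).round(1).tolist())
hp=P[k];print(cv2.minAreaRect(hp[:,:2].astype(np.float32)),cv2.minAreaRect(L[k].astype(np.float32)))
k=(abs(T[...,1])<24)&(T[...,0]>0)&(T[...,0]<25)&(T[...,2]>-45)&(T[...,2]<5);q=np.c_[L[k],Z[k]]
print("face",k.sum());
for lo in range(70,130,10):
    b=(q[:,2]>=lo)&(q[:,2]<lo+10)
    if b.sum()>10:print(lo,b.sum(),np.percentile(q[b],[2,50,98],axis=0).round(1).tolist(),np.polyfit(q[b,0],q[b,1],1).round(3))
# white box +y face
k=(abs(L[...,0])<24)&(Z>48)&(Z<60)&(L[...,1]<5)&(L[...,1]>-15);print("white top y",k.sum(),np.percentile(L[k],[90,99],axis=0).round(1).tolist() if k.sum() else '')
E
```

```text
[434.  191.6 107.2] [[-0.297, 0.955, -0.001], [0.955, 0.297, -0.0], [-0.0, -0.001, -1.0]] [ 0.17  0.3   1.77 -0.    1.08 -0.13] t 27.55 F [ 0.5 -0.4 -0.9] g 52.5 42.1
[434.  191.6 107.2] [[-0.297, 0.955, -0.001], [0.955, 0.297, -0.0], [-0.0, -0.001, -1.0]] [ 0.17  0.3   1.77 -0.    1.08 -0.13] t 27.55 F [ 0.5 -0.4 -0.9] g 52.5 42.1
c 258.4678417204143 189.46625726109127
red 437 [56.7 58.1 59.1] ((15.684175491333008, 27.669235229492188), 9.42202091217041)
black cap 574 ((-13.881412506103516, 27.368106842041016), 11.916067123413086)
tops 495 [[-25.8, -13.2], [25.1, 33.5]]
rim 1182 ((-0.2500877380371094, 11.845226287841797), (69.84771728515625, 71.34888458251953), 0.15093596279621124)
held top 3316 [[-24.2, -5.5, 152.5], [-0.4, 6.1, 162.7], [22.8, 10.2, 166.2]]
((433.8034362792969, 192.25244140625), (47.99273681640625, 17.11612319946289), 17.53177261352539) ((-0.716766357421875, 2.1018166542053223), (47.99273681640625, 17.116130828857422), 0.22241762280464172)
face 2642
110 461 [[-23.5, 8.9, 110.3], [-0.5, 9.4, 115.0], [22.4, 10.0, 119.8]] [1.0e-03 9.4e+00]
120 551 [[-23.9, 8.9, 120.1], [-0.5, 9.5, 125.2], [22.2, 10.3, 129.8]] [0.    9.584]
white top y 563 [[19.2, -7.9], [23.7, -7.6]]
```

Held box: +y face at carrier-local 9.5, against a gap of -7.5 to 13.4, so it needs a 1.5 mm shift toward +y.

Emit:
apply_moves --targets '[[48,[-0.4,1.4,-5],[0,0,0]],[48,[-0.4,1.4,-25],[0,0,0]],[48,[-0.4,1.4,-38],[0,0,0]],[48,[-0.4,1.4,-38],[0,0,0]]]'

```text
time_s: 28.0
eef_pos: [432.6, 192.9, 67.7]
ee_rot: [-0.001, 0.593, 0.805, -0.001]
force: [-0.6, -0.4, -0.8]
grip_width: 0.62
grip_force: 42.2
```

```bash
python3 - <<'E'
from look import *
s,M=st();P,L,p=carrier("w16");Z=P[...,2]
for lo in range(66,130,10):
    k=(abs(L[...,0])<20)&(L[...,1]<13)&(L[...,1]>0)&(Z>lo)&(Z<lo+10)
    if k.sum()>20:print(lo,k.sum(),np.percentile(L[k][:,1],[10,50,90]).round(1))
E
```

```text
[432.6 192.9  67.7] [[-0.297, 0.955, -0.004], [0.955, 0.297, -0.001], [0.0, -0.004, -1.0]] [ 0.17  0.35  1.81 -0.    0.98 -0.13] t 28.0 F [-0.6 -0.4 -0.8] g 52.9 42.2
[432.6 192.9  67.7] [[-0.297, 0.955, -0.004], [0.955, 0.297, -0.001], [0.0, -0.004, -1.0]] [ 0.17  0.35  1.81 -0.    0.98 -0.13] t 28.0 F [-0.6 -0.4 -0.8] g 52.9 42.2
c 259.77743438888064 207.57695154797932
red 627 [55.7 58.1 59.2] ((15.661348342895508, 27.639408111572266), 9.537652969360352)
black cap 809 ((-13.978912353515625, 27.49843978881836), 11.986394882202148)
tops 66 [[5.9, 17.5], [25.5, 37.1]]
rim 1363 ((-0.3458900451660156, 18.62173080444336), (58.87250518798828, 69.43079376220703), 89.82069396972656)
66 211 [10.8 11.1 11.4]
76 431 [10.8 11.1 11.5]
86 474 [11.  11.5 11.9]
96 608 [11.1 11.5 11.9]
106 741 [10.9 11.4 11.8]
116 2008 [ 2.2  8.7 11.5]
126 121 [2.1 4.  5.8]
```

View pics/w16c.png

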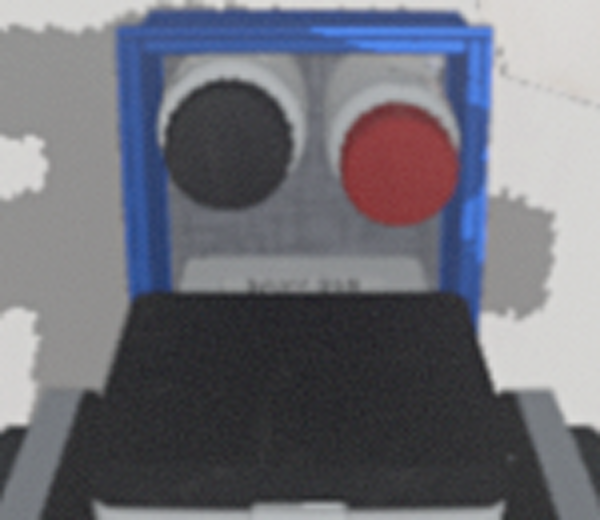

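The held box (bottom edge at row 295) is centred over the gap. Both vials stand upright at (228,145) and (400,165), and the edge of the packed white box shows at (305,275). Lowering in.

Emit:
apply_moves --targets '[[48,[0,0,-15],[0,0,0]],[48,[0,0,-30],[0,0,0]],[48,[0,0,-45],[0,0,0]],[48,[0,0,-56],[0,0,0]],[48,[0,0,-61],[0,0,0]],[48,[0,0,-63],[0,0,0]],[48,[0,0,-64.5],[0,0,0]],[48,[0,0,-64.5],[0,0,0]]]'

```text
time_s: 28.85
eef_pos: [433.8, 193.8, 5.0]
ee_rot: [0.0, 0.592, 0.806, 0.0]
force: [-0.2, -0.4, -0.7]
grip_width: 0.619
grip_force: 42.2
```

Emit:
apply_moves --targets '[[48,[0,0,-0.7],[0,0,0]],[48,[0,0,-1.4],[0,0,0]],[48,[0,0,-1.4],[0,0,0]]]'

```text
time_s: 29.15
eef_pos: [433.5, 193.8, 3.3]
ee_rot: [-0.0, 0.592, 0.806, -0.0]
force: [-0.0, -0.4, -0.2]
grip_width: 0.617
grip_force: 42.2
```

Emit:
apply_moves --targets '[[48,[0,0,-0.7],[0,0,0]],[48,[0,0,-1.4],[0,0,0]],[48,[0,0,-1.4],[0,0,0]]]'

```text
time_s: 29.45
eef_pos: [433.6, 193.8, 2.1]
ee_rot: [-0.0, 0.592, 0.806, -0.0]
force: [-2.3, -1.0, 4.0]
grip_width: 0.624
grip_force: 42.5
```

Floor reached at the expected height. Release and rise.

Emit:
apply_moves --targets '[[57,[0,0,0.3],[0,0,0]],[60,[0,0,0.3],[0,0,0]],[66,[0,0,0.3],[0,0,0]],[66,[0,0,0.3],[0,0,0]],[66,[0,0,0.3],[0,0,0]],[66,[0,0,10],[0,0,0]],[66,[0,0,30],[0,0,0]],[66,[0,0,70],[0,0,0]],[66,[10,-30,110],[0,0,0]],[66,[15,-65,140],[0,0,0]],[66,[15,-65,140],[0,0,0]],[66,[15,-65,140],[0,0,0]]]'

```text
time_s: 30.65
eef_pos: [448.6, 128.5, 142.5]
ee_rot: [0.0, 0.593, 0.805, 0.0]
force: [-0.1, 0.3, -0.5]
grip_width: 0.774
grip_force: 0.0
```

```bash
python3 - <<'E'
from look import *
P,L,p=carrier("w17");Z=P[...,2]
k=(abs(L[...,0])<28)&(abs(L[...,1])<44)&(Z>52)&(Z<66)&(L[...,1]<14);print("box tops",np.percentile(np.c_[L[k],Z[k]],[1,50,99],axis=0).round(1).tolist())
for lo in range(-44,16,4):
    b=k&(L[...,1]>=lo)&(L[...,1]<lo+4);print(lo,b.sum(),np.percentile(Z[b],[50,97]).round(1) if b.sum()>5 else '')
E
```

```text
[448.6 128.5 142.5] [[-0.297, 0.955, 0.001], [0.955, 0.297, 0.0], [-0.0, 0.001, -1.0]] [ 0.03  0.24  1.74  0.    1.16 -0.27] t 30.65 F [-0.1  0.3 -0.5] g 66.1 0.0
c 263.24379600085626 115.14674983023617
red 357 [56.8 58.1 59.3] ((15.497779846191406, 27.32161521911621), 9.505791664123535)
black cap 462 ((-14.034438133239746, 27.331274032592773), 11.8759765625)
tops 2957 [[-25.9, -40.9], [25.5, 19.8]]
rim 1234 ((-0.2914085388183594, 0.185089111328125), (69.7298355102539, 94.19027709960938), 0.2774818539619446)
box tops [[-25.9, -40.8, 54.1], [-0.8, -15.8, 57.8], [25.6, 11.6, 61.2]]
-44 83 [58.1 59.7]
-40 258 [58.4 59.6]
-36 236 [58.2 61.4]
-32 269 [57.5 60.4]
-28 193 [56.6 58.6]
-24 234 [58.2 59.5]
-20 273 [58.1 60.7]
-16 247 [58.  60.9]
-12 278 [57.1 58.7]
-8 8 [52.2 56.2]
-4 241 [57.  58.5]
0 276 [57.8 61.1]
4 235 [58.1 61.1]
8 288 [58.2 59.7]
12 0
```

View pics/w17c.png

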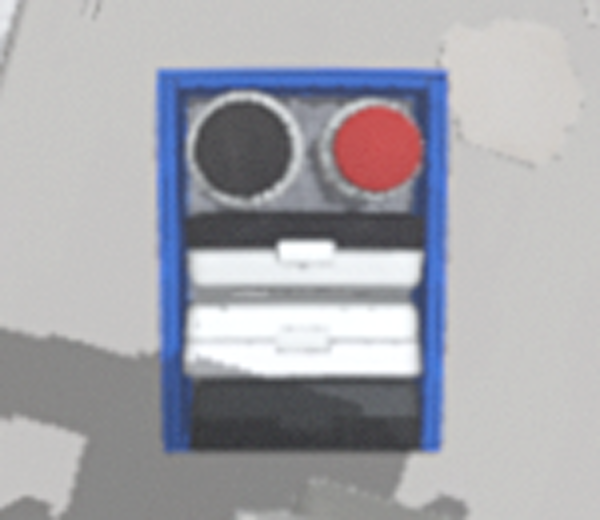

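All five pieces stand in the carrier: vials at (243,147) and (375,148), the new chip box at (305,245) with its clasp up, and the white and black boxes at (305,340) and (305,415). The hand is clear of them, so I'm handing in.

```bash
python3 -c "
from rig import ctrl
print(ctrl.finish_job())"
```

```text
the job is handed in; nothing more can be done
None
```

The chip box (clasp up, in line with the other two) and the red-capped vial are packed; the last picture shows everything in the carrier standing, and I handed the job in at about 31 s, with no verdict returned.

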